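Pack the carving gouges and snap the case shut

ROBOT

A 7-joint arm with a two-finger parallel gripper is mounted at the origin on the work surface. World frame = base frame: x ahead of the robot, y to its left, z up, the work surface at z = 0. Lengths are in mm, angles in rad, forces in N, time in s.
With the tool pointing down it reaches from about 400 to 875 mm from the base axis. Payload 4.4 kg.
Tool frame: the origin (TCP) lies at the very end of the fingers, on their centre line; the grasp point (between the pads) lies 19 mm behind it; x points along the fingers, y is the direction in which the jaws open and shut, and the axes are right-handed (so a half turn about x gives the same grasp; the last joint's range is limited). The gripper opens to 85 mm and grips with 20 to 120 N. Pads are 22 mm wide; open, the fingers measure 114 mm over their backs; the gripper's body (76 mm by 85 mm) begins 54 mm behind the grasp point. The pads swing forward as they close: fully open they stand 13 mm farther back than shut.
Start: joints at [-1.283, 0.628, 0.038, 1.517, -0.027, 0.996, -0.02], TCP at [225.179, 609.764, 231.313] pointing down, gripper open.
Joint ranges: [-3.06, 3.06], [-0.37, 2.12], [-1.25, 1.32], [0.18, 2.47], [-1.1, 4.24], [0.23, 1.98], [-2.94, 2.94]. Speed limits (rad/s): [2.57, 2.57, 3.14, 3.14, 3.14, 3.14, 3.14].

INTERFACE

Orientations are given as [roll, pitch, yaw] about the fixed x, y, z axes, in that order (R = Rz(yaw) Ry(pitch) Rx(roll)).
In Python, from cell import readout, cams, order gives the robot as it stands. The module is installed in compiled form; this text tells all that it offers.
- The arm moves only by the shell command python3 -m creep 'ROWS'. ROWS is JSON, a list of rows, each a list of 3 entries, a list of its own where there are three numbers: the shift along the tool's x, y, z in units of 10 cm (1.0 is 10 cm), then the turn about the tool's x in units of pi/4 rad (1.0 is pi/4 rad), then the closure, from 0 (fully open) to 1 (shut). In form: [[[x, y, z], spin, gripper], ...]. A call has 1 to 20 rows; each row is the pose to reach, as a shift and turn from the pose commanded when the call began, along the tool's axes at that moment; what a row does not reach only later rows make up. A row lasts 1/10 s, in which the tool goes at most 50 mm and 8.59 degrees, less where a joint would pass 70% of its speed; a pose out of reach is approached as far as the arm can. A call with a number of a shift or a turn outside -1 to 1 is refused whole. A call with a gripper value outside its range is refused whole. The fingers move at their own pace and stop on an object; the grip force is fixed at half the most. Time passes only in rows, so rows that repeat a pose let the fingers close. It gives the time, the measured TCP pose, the force and the opening at its end, in the units of the state.
- readout.read_state(): the state, without advancing time (a new reading comes with each control period).
- cams.get_image(name): name is "scene" or "side" or "wrist"; returns the picture (420x560x3 uint8, blue, green, red); there is no depth.
- cams.get_calibration(name): a dict with "fx", "fy", "cx", "cy" (pixels), "R" (3x3) and "t" (3): a world point X has camera coordinates R X + t. Camera axes: x right, y down, z forward; pixel columns grow to the right and rows downward; lengths in mm; the calibration is good to about 2 mm. A picture is of the moment at which its call begins: read the wrist's pose just before it. get_calibration takes no time and is no camera call; for the wrist camera it gives the pose at the moment of the call.
- order.finish_job(): hands the job in, once; it reports no verdict.
The state is a dict: "clock": time; "qpos": joint angles; "qd": joint speeds; "tau": joint torques, N m; "eef_pos": TCP position; "tool_rot": TCP orientation; "force": force on the tool from outside, world axes, zero at the start; "torque": the same for the moment, N m; "width": finger opening in mm.
Only numpy, scipy, OpenCV 4.12 (cv2) and the standard library are available. Lean on these libraries where they do the work, as an engineer would, in place of code of your own. Each camera call takes 0.05 s, during which the arm holds its last target.

TASK

Pack up the carving gouges for the day: pull each gouge out of the spring clips of the tool rack, take the one lying on the bench too, and lay every one in a slot of its own in the open case, handle down in both notched bars and blade towards the hinge. Then swing the lid down and press its front edge until the catch snaps and the lid is fully shut. Leave everything else on the bench where it is.

Things in the scene. Friction and masses are not known exactly. Their poses are not given: they have to be found in the camera images.
- gouge1_mid (a point): carving gouge 172 mm long, 80 g: octagonal wooden handle 100 mm long and 24 mm across flats, steel blade. Point: middle of the handle, on its axis; x along it to the blade (butt at -54, ferrule at +50, blade tip at +118, balance at +17 mm). If present it starts in the tool rack, lying level in its clips, blade away from the robot, this point 44 mm above the bench. None if absent.
- gouge2_mid (a point): carving gouge 172 mm long, 80 g: octagonal wooden handle 100 mm long and 24 mm across flats, steel blade. Point: middle of the handle, on its axis; x along it to the blade (butt at -54, ferrule at +50, blade tip at +118, balance at +17 mm). If present it starts in the tool rack, lying level in its clips, blade away from the robot, this point 44 mm above the bench. None if absent.
- gouge3_mid (a point): carving gouge 172 mm long, 80 g: octagonal wooden handle 100 mm long and 24 mm across flats, steel blade. Point: middle of the handle, on its axis; x along it to the blade (butt at -54, ferrule at +50, blade tip at +118, balance at +17 mm). If present it starts in the tool rack, lying level in its clips, blade away from the robot, this point 44 mm above the bench. None if absent.
- gouge4_mid (a point): carving gouge 172 mm long, 80 g: octagonal wooden handle 100 mm long and 24 mm across flats, steel blade. Point: middle of the handle, on its axis; x along it to the blade (butt at -54, ferrule at +50, blade tip at +118, balance at +17 mm). If present it starts in the tool rack, lying level in its clips, blade away from the robot, this point 44 mm above the bench. None if absent.
- gouge5_mid (a point): carving gouge 172 mm long, 80 g: octagonal wooden handle 100 mm long and 24 mm across flats, steel blade. Point: middle of the handle, on its axis; x along it to the blade (butt at -54, ferrule at +50, blade tip at +118, balance at +17 mm). Always present; starts lying on the bench (point 12 mm up), blade to the left. It may be knocked aside.
- rack: tool rack screwed to the bench: plank 120 (x) x 264 x 12 mm, two dark bars 10 mm wide at x -34, +34 mm, four pairs of steel clips on them at y -90, -30, 30, 90 mm. Origin under its middle, x as the blades. A handle lies in two clips (lips up to 65 mm over the bench); about 11 N straight up on its middle pulls it out. Free between bars: 58 mm of handle, 32 mm air below; 36 mm between handles.
- case: wooden tool case fixed on the bench, 225 (x) x 334 x 60 mm high, walls 6 mm, origin under its middle, x to the hinge side, lid open. Inside, two beech bars 9 mm wide, 34 mm either side of the slot points, each with five V notches 32 mm wide at the top (41 mm over the bench), sides at 45 degrees. Two brass roller catches inside the front wall, 29 mm either side of its middle.
- slot1 (a point): case slot 1, at y -116 mm of the case: where the middle of a handle (its axis) is when a gouge lies in that pair of notches, 42 mm over the bench; axes as the case. Blade to +x (hinge side; reversed it does not fit). Any gouge fits. 34 mm between neighbouring handles, 24 mm air below the handle between the bars.
- slot2 (a point): case slot 2, at y -58 mm of the case: where the middle of a handle (its axis) is when a gouge lies in that pair of notches, 42 mm over the bench; axes as the case. Blade to +x (hinge side; reversed it does not fit). Any gouge fits. 34 mm between neighbouring handles, 24 mm air below the handle between the bars.
- slot3 (a point): case slot 3, at y 0 mm of the case: where the middle of a handle (its axis) is when a gouge lies in that pair of notches, 42 mm over the bench; axes as the case. Blade to +x (hinge side; reversed it does not fit). Any gouge fits. 34 mm between neighbouring handles, 24 mm air below the handle between the bars.
- slot4 (a point): case slot 4, at y 58 mm of the case: where the middle of a handle (its axis) is when a gouge lies in that pair of notches, 42 mm over the bench; axes as the case. Blade to +x (hinge side; reversed it does not fit). Any gouge fits. 34 mm between neighbouring handles, 24 mm air below the handle between the bars.
- slot5 (a point): case slot 5, at y 116 mm of the case: where the middle of a handle (its axis) is when a gouge lies in that pair of notches, 42 mm over the bench; axes as the case. Blade to +x (hinge side; reversed it does not fit). Any gouge fits. 34 mm between neighbouring handles, 24 mm air below the handle between the bars.
- lid (a joint): case lid angle, rad: 0 shut, grows as it opens (1.5 to 1.7 at the start, stop 1.9). The stiff hinge holds it where it is left. At about 0.08 the strikes under its front edge meet the sprung rollers; about 11 N down near the front edge presses it past, and below about 0.04 it snaps shut and holds.
- lid_hinge (a point): middle of the lid's hinge line, on top of the case's far wall, 60 mm over the bench; axes turn with the lid: x from the front edge to the hinge, z out of its outer face
- lid_edge (a point): point on the lid's outer face (the top when shut), mid-width, 34 mm from its front edge and 195 mm from the hinge line; lid 9 mm thick, 229 mm long, 334 mm wide; axes as lid_hinge
- mallet: bystander, leave alone: round beech carving mallet standing on its head, 96 mm across, 235 mm tall; origin under its middle
- strop: bystander, leave alone: leather-faced strop board, 50 x 200 x 20 mm; origin under its middle
- glue: bystander, leave alone: cream glue bottle with a red cap, 60 mm across, 170 mm tall; origin under its middle
Mind the look-alikes: they are no part of the job. Leave any turquoise or yellow look-alike of the part that bears gouge1_mid alone.

How it is judged (in metres and radians):
On the way, in this order (a step that is already met when the one before it is completed fails the run):
1. every gouge lies in a slot of its own in the case (((x of gouge1_mid in the frame of slot1 between -0.022 and 0.022 m and y of gouge1_mid in the frame of slot1 between -0.008 and 0.008 m and z of gouge1_mid in the frame of slot1 between -0.007 and 0.007 m and angle between the x axis of gouge1_mid and the x axis of slot1, either way round below 0.12 rad) or (x of gouge1_mid in the frame of slot2 between -0.022 and 0.022 m and y of gouge1_mid in the frame of slot2 between -0.008 and 0.008 m and z of gouge1_mid in the frame of slot2 between -0.007 and 0.007 m and angle between the x axis of gouge1_mid and the x axis of slot2, either way round below 0.12 rad) or (x of gouge1_mid in the frame of slot3 between -0.022 and 0.022 m and y of gouge1_mid in the frame of slot3 between -0.008 and 0.008 m and z of gouge1_mid in the frame of slot3 between -0.007 and 0.007 m and angle between the x axis of gouge1_mid and the x axis of slot3, either way round below 0.12 rad) or (x of gouge1_mid in the frame of slot4 between -0.022 and 0.022 m and y of gouge1_mid in the frame of slot4 between -0.008 and 0.008 m and z of gouge1_mid in the frame of slot4 between -0.007 and 0.007 m and angle between the x axis of gouge1_mid and the x axis of slot4, either way round below 0.12 rad) or (x of gouge1_mid in the frame of slot5 between -0.022 and 0.022 m and y of gouge1_mid in the frame of slot5 between -0.008 and 0.008 m and z of gouge1_mid in the frame of slot5 between -0.007 and 0.007 m and angle between the x axis of gouge1_mid and the x axis of slot5, either way round below 0.12 rad)) and ((x of gouge2_mid in the frame of slot1 between -0.022 and 0.022 m and y of gouge2_mid in the frame of slot1 between -0.008 and 0.008 m and z of gouge2_mid in the frame of slot1 between -0.007 and 0.007 m and angle between the x axis of gouge2_mid and the x axis of slot1, either way round below 0.12 rad) or (x of gouge2_mid in the frame of slot2 between -0.022 and 0.022 m and y of gouge2_mid in the frame of slot2 between -0.008 and 0.008 m and z of gouge2_mid in the frame of slot2 between -0.007 and 0.007 m and angle between the x axis of gouge2_mid and the x axis of slot2, either way round below 0.12 rad) or (x of gouge2_mid in the frame of slot3 between -0.022 and 0.022 m and y of gouge2_mid in the frame of slot3 between -0.008 and 0.008 m and z of gouge2_mid in the frame of slot3 between -0.007 and 0.007 m and angle between the x axis of gouge2_mid and the x axis of slot3, either way round below 0.12 rad) or (x of gouge2_mid in the frame of slot4 between -0.022 and 0.022 m and y of gouge2_mid in the frame of slot4 between -0.008 and 0.008 m and z of gouge2_mid in the frame of slot4 between -0.007 and 0.007 m and angle between the x axis of gouge2_mid and the x axis of slot4, either way round below 0.12 rad) or (x of gouge2_mid in the frame of slot5 between -0.022 and 0.022 m and y of gouge2_mid in the frame of slot5 between -0.008 and 0.008 m and z of gouge2_mid in the frame of slot5 between -0.007 and 0.007 m and angle between the x axis of gouge2_mid and the x axis of slot5, either way round below 0.12 rad)) and ((x of gouge3_mid in the frame of slot1 between -0.022 and 0.022 m and y of gouge3_mid in the frame of slot1 between -0.008 and 0.008 m and z of gouge3_mid in the frame of slot1 between -0.007 and 0.007 m and angle between the x axis of gouge3_mid and the x axis of slot1, either way round below 0.12 rad) or (x of gouge3_mid in the frame of slot2 between -0.022 and 0.022 m and y of gouge3_mid in the frame of slot2 between -0.008 and 0.008 m and z of gouge3_mid in the frame of slot2 between -0.007 and 0.007 m and angle between the x axis of gouge3_mid and the x axis of slot2, either way round below 0.12 rad) or (x of gouge3_mid in the frame of slot3 between -0.022 and 0.022 m and y of gouge3_mid in the frame of slot3 between -0.008 and 0.008 m and z of gouge3_mid in the frame of slot3 between -0.007 and 0.007 m and angle between the x axis of gouge3_mid and the x axis of slot3, either way round below 0.12 rad) or (x of gouge3_mid in the frame of slot4 between -0.022 and 0.022 m and y of gouge3_mid in the frame of slot4 between -0.008 and 0.008 m and z of gouge3_mid in the frame of slot4 between -0.007 and 0.007 m and angle between the x axis of gouge3_mid and the x axis of slot4, either way round below 0.12 rad) or (x of gouge3_mid in the frame of slot5 between -0.022 and 0.022 m and y of gouge3_mid in the frame of slot5 between -0.008 and 0.008 m and z of gouge3_mid in the frame of slot5 between -0.007 and 0.007 m and angle between the x axis of gouge3_mid and the x axis of slot5, either way round below 0.12 rad)) and ((x of gouge4_mid in the frame of slot1 between -0.022 and 0.022 m and y of gouge4_mid in the frame of slot1 between -0.008 and 0.008 m and z of gouge4_mid in the frame of slot1 between -0.007 and 0.007 m and angle between the x axis of gouge4_mid and the x axis of slot1, either way round below 0.12 rad) or (x of gouge4_mid in the frame of slot2 between -0.022 and 0.022 m and y of gouge4_mid in the frame of slot2 between -0.008 and 0.008 m and z of gouge4_mid in the frame of slot2 between -0.007 and 0.007 m and angle between the x axis of gouge4_mid and the x axis of slot2, either way round below 0.12 rad) or (x of gouge4_mid in the frame of slot3 between -0.022 and 0.022 m and y of gouge4_mid in the frame of slot3 between -0.008 and 0.008 m and z of gouge4_mid in the frame of slot3 between -0.007 and 0.007 m and angle between the x axis of gouge4_mid and the x axis of slot3, either way round below 0.12 rad) or (x of gouge4_mid in the frame of slot4 between -0.022 and 0.022 m and y of gouge4_mid in the frame of slot4 between -0.008 and 0.008 m and z of gouge4_mid in the frame of slot4 between -0.007 and 0.007 m and angle between the x axis of gouge4_mid and the x axis of slot4, either way round below 0.12 rad) or (x of gouge4_mid in the frame of slot5 between -0.022 and 0.022 m and y of gouge4_mid in the frame of slot5 between -0.008 and 0.008 m and z of gouge4_mid in the frame of slot5 between -0.007 and 0.007 m and angle between the x axis of gouge4_mid and the x axis of slot5, either way round below 0.12 rad)) and ((x of gouge5_mid in the frame of slot1 between -0.022 and 0.022 m and y of gouge5_mid in the frame of slot1 between -0.008 and 0.008 m and z of gouge5_mid in the frame of slot1 between -0.007 and 0.007 m and angle between the x axis of gouge5_mid and the x axis of slot1, either way round below 0.12 rad) or (x of gouge5_mid in the frame of slot2 between -0.022 and 0.022 m and y of gouge5_mid in the frame of slot2 between -0.008 and 0.008 m and z of gouge5_mid in the frame of slot2 between -0.007 and 0.007 m and angle between the x axis of gouge5_mid and the x axis of slot2, either way round below 0.12 rad) or (x of gouge5_mid in the frame of slot3 between -0.022 and 0.022 m and y of gouge5_mid in the frame of slot3 between -0.008 and 0.008 m and z of gouge5_mid in the frame of slot3 between -0.007 and 0.007 m and angle between the x axis of gouge5_mid and the x axis of slot3, either way round below 0.12 rad) or (x of gouge5_mid in the frame of slot4 between -0.022 and 0.022 m and y of gouge5_mid in the frame of slot4 between -0.008 and 0.008 m and z of gouge5_mid in the frame of slot4 between -0.007 and 0.007 m and angle between the x axis of gouge5_mid and the x axis of slot4, either way round below 0.12 rad) or (x of gouge5_mid in the frame of slot5 between -0.022 and 0.022 m and y of gouge5_mid in the frame of slot5 between -0.008 and 0.008 m and z of gouge5_mid in the frame of slot5 between -0.007 and 0.007 m and angle between the x axis of gouge5_mid and the x axis of slot5, either way round below 0.12 rad))), for 0.2 s.
2. the lid is pressed shut past its catch (value of joint lid below 0.02 rad), for 0.2 s.
At the end, for the whole second after the job is handed in: Every gouge present lies at rest in a slot of its own (middle of its handle within 22 mm along the slot, 8 mm across it and 7 mm in height of the slot's point, within 0.12 rad of its direction), and the lid is shut past its catch (under 0.02 rad) (all of step 1 and value of joint lid below 0.02 rad and linear speed of each of gouge1, gouge2, gouge3, gouge4, gouge5 below 0.03 m/s); the robot touches nothing.
It fails at once if a bystander (mallet, strop, glue) is moved more than 40 mm or knocked over (distance of any of mallet, strop, glue from where it was at the start of the episode above 0.04 m or angle between any of mallet, strop, glue's own z axis and vertical above 0.5 rad).
Of gouge1, gouge2, gouge3, gouge4 only 2 to 4 are there at a start; the rules pass over those that are not, and their reading is None.
At some moment in a run one of gouge5 may be knocked a few centimetres aside while the robot is not near it.
Once in a run the grip may slacken for a moment while it holds something.
It also fails if it takes over 210 s, if anything falls off the work surface, if the arm or the gripper's body presses on something with over 40 N, if the wrist force passes 120 N, or if a joint passes its speed limit or range.

## Working session

There is one attempt and no reset: what is moved stays moved. The work goes in short steps, Python scripts to look and compute and a shell command to move; the robot and the scene stay as the last step left them, time stands still between calls to the robot, and variables do not carry over. Pictures are saved under pics/ and viewed, and the job is handed in when it is done.

```bash
mkdir -p pics
python3 - <<'E'
from cell import readout, cams
import cv2
s=readout.read_state();print(s)
for n in ["scene","side","wrist"]:
    im=cams.get_image(n);cv2.imwrite(f"pics/{n}0.png",im)
    c=cams.get_calibration(n);print(n,c)
E
```

```text
{'clock': 0.0, 'qpos': array([-1.2827834 ,  0.62933965,  0.03846387,  1.51838918, -0.02699697,
        0.9962727 , -0.02002445]), 'qd': array([-0.00056906,  0.00088839, -0.00023135, -0.0010185 ,  0.00085431,
        0.00097809, -0.00036124]), 'tau': array([ 1.33735241e-03, -5.63398790e+01,  1.22744501e+00, -1.93454701e+01,
        1.12884268e-02,  1.00147512e-02, -2.12656670e-05]), 'eef_pos': array([224.97885855, 609.15475507, 230.386907  ]), 'tool_rot': array([-1.54941884,  1.56890609, -1.90327277]), 'force': array([-0.27413322,  0.5448655 ,  1.06837961]), 'torque': array([-0.01620658,  0.01823983,  0.01939726]), 'width': 85.33881640688723}
scene {'fx': 473.63164620558507, 'fy': 473.63164620558507, 'cx': 276.30410904810225, 'cy': 216.67490595322883, 'R': array([[ 0.50546764,  0.86281513, -0.00724717],
       [ 0.68050499, -0.40379967, -0.61143992],
       [-0.53048602,  0.30413136, -0.79125767]]), 't': array([-269.96359673, -342.33823428, 1687.55785978])}
side {'fx': 481.9019234944859, 'fy': 481.9019234944859, 'cx': 280.81216644191295, 'cy': 209.80531552248192, 'R': array([[ 0.972144  , -0.23387879, -0.01538646],
       [-0.1769453 , -0.68927316, -0.70256165],
       [ 0.1537088 ,  0.68571365, -0.71145653]]), 't': array([-516.60870015,  159.87819133, 1501.86067745])}
wrist {'fx': 375.8584363181944, 'fy': 375.8584363181944, 'cx': 282.50081141238695, 'cy': 216.2028239868692, 'R': array([[ 0.34658941,  0.9380139 , -0.00238937],
       [ 0.88670912, -0.32679963,  0.32703049],
       [ 0.3059783 , -0.11546398, -0.94501077]]), 't': array([-648.57328735,  -41.23222482,  381.90477443])}
```

View pics/scene0.png

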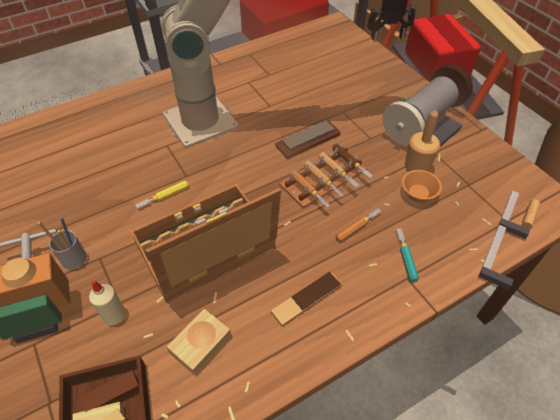

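View pics/side0.png

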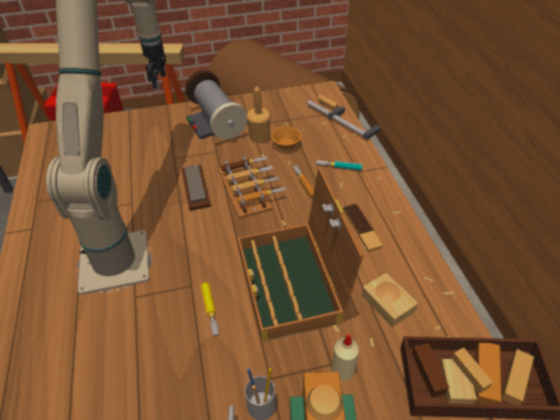

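View pics/wrist0.png

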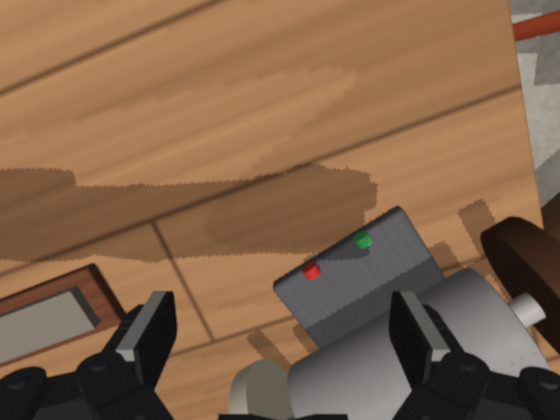

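```bash
cat > h.py <<'E'
import numpy as np, cv2
from cell import readout, cams
from scipy.spatial.transform import Rotation as Ro
def cal(n): return cams.get_calibration(n)
def proj(c,X):
    p=c["R"]@np.asarray(X,float)+c["t"]; return np.array([c["fx"]*p[0]/p[2]+c["cx"],c["fy"]*p[1]/p[2]+c["cy"]])
def ray(c,uv):
    d=np.array([(uv[0]-c["cx"])/c["fx"],(uv[1]-c["cy"])/c["fy"],1.]); return -c["R"].T@c["t"], c["R"].T@d
def atz(c,uv,z):
    o,d=ray(c,uv); return o+d*(z-o[2])/d[2]
def tri(obs):
    A=np.zeros((3,3));b=np.zeros(3);L=[]
    for c,uv in obs:
        o,d=ray(c,uv);d=d/np.linalg.norm(d);P=np.eye(3)-np.outer(d,d);A+=P;b+=P@o;L.append((o,P))
    X=np.linalg.solve(A,b); return X,[np.linalg.norm(P@(X-o)) for o,P in L]
def crop(src,dst,x0,y0,x1,y1,k):
    im=cv2.imread(src) if isinstance(src,str) else src
    cv2.imwrite(dst,cv2.resize(im[y0:y1,x0:x1],None,fx=k,fy=k,interpolation=cv2.INTER_CUBIC))
E
python3 - <<'E'
from h import *
crop("pics/scene0.png","pics/s_rack.png",270,120,430,270,5)
crop("pics/scene0.png","pics/s_case.png",120,170,290,300,4.5)
crop("pics/side0.png","pics/d_rack.png",210,140,380,260,4.7)
crop("pics/side0.png","pics/d_case.png",230,170,370,350,3.3)
E
```

```text
(no output)
```

View pics/s_rack.png

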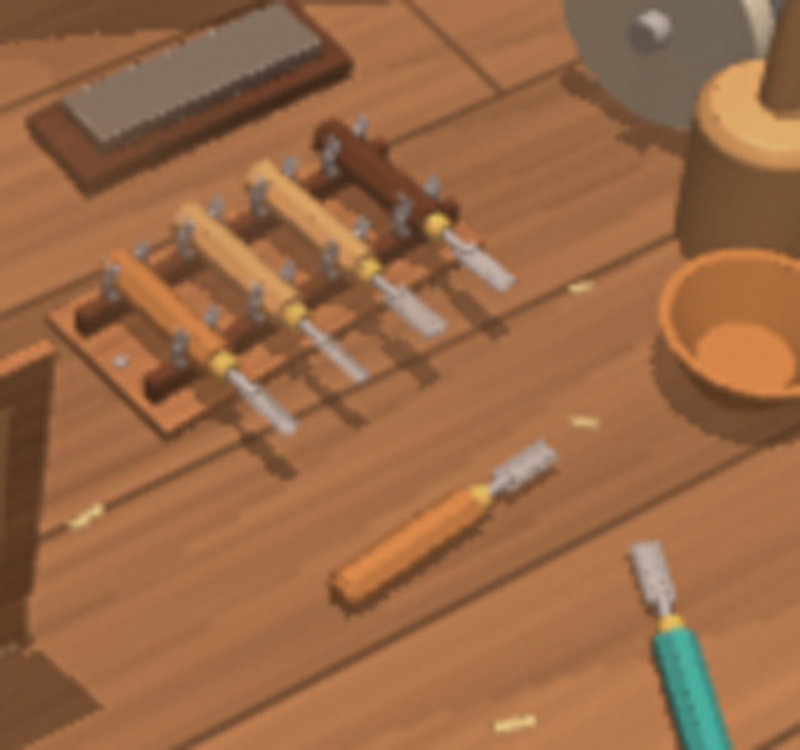

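View pics/s_case.png

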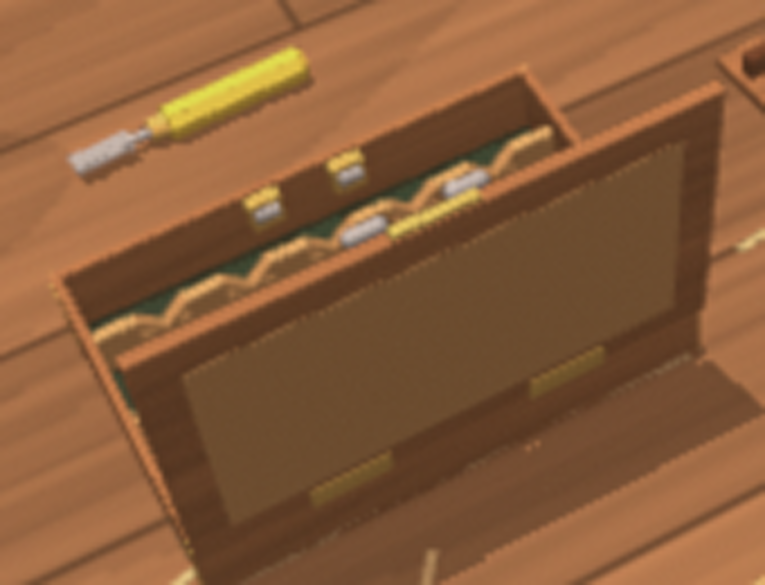

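View pics/d_rack.png

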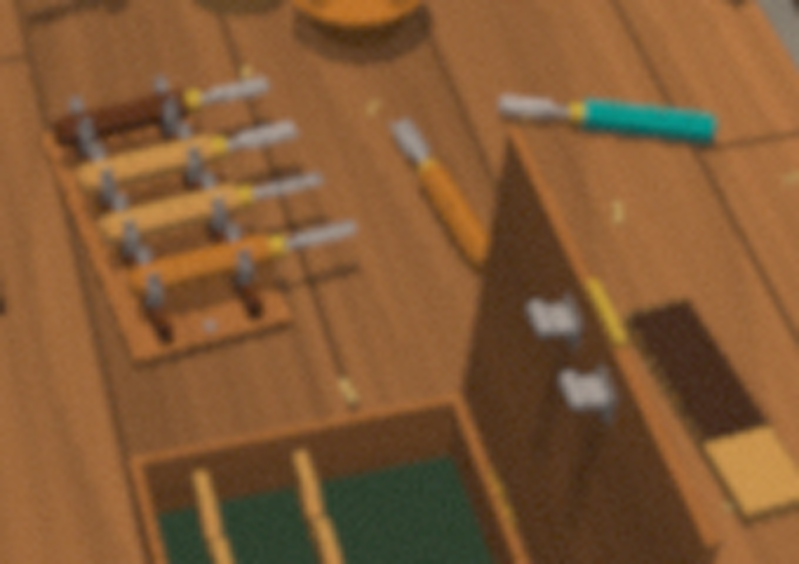

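View pics/d_case.png

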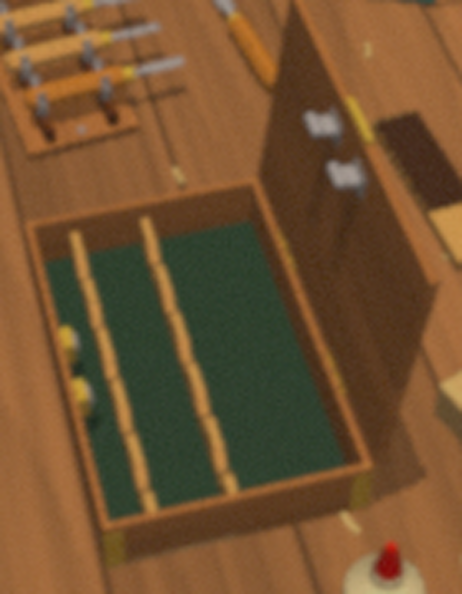

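Run:
```python
from h import *
from scipy.optimize import least_squares
S=cal("scene");D=cal("side")
o=lambda p,k,x,y:np.array([p[0]/k+x,p[1]/k+y])
sr=lambda *p:o(p,5,270,120); sc=lambda *p:o(p,4.5,120,170); dr=lambda *p:o(p,4.7,210,140); dc=lambda *p:o(p,3.3,230,170)
np.set_printoptions(precision=1,suppress=True)
for n,a,b in [("A",(222,363),(277,243)),("B",(293,313),(244,195)),("C",(369,267),(219,146)),("D",(437,223),(193,98)),("E",(482,496),(430,165)),("At",(292,428),(354,230)),("Dt",(508,283),(267,87)),("Ct",(440,325),(294,130)),("Bt",(364,375),(320,181)),("Et",(550,455),(400,125))]:
    print(n,*tri([(S,sr(*a)),(D,dr(*b))]))
print("Ebutt z12",atz(S,sr(343,590),12),"E ferr",atz(S,sr(482,496),12), "tip",atz(S,sr(548,455),5))
def fit(obs,x0):
    def f(p):
        c,s=np.cos(p[2]),np.sin(p[2]);r=[]
        for cam,uv,(x,y,z) in obs: r.extend(proj(cam,[p[0]+c*x-s*y,p[1]+s*x+c*y,z])-uv)
        return np.array(r)
    q=least_squares(f,x0); print(q.x*[1,1,57.3],q.x[2],"\n",q.fun.reshape(-1,2)); return q.x
hx,hy=112.5,167
case=fit([(D,dc(32,225),(-hx,hy,60)),(D,dc(258,182),(hx,hy,60)),(D,dc(370,465),(hx,-hy,60)),(D,dc(105,527),(-hx,-hy,60)),(S,sc(55,280),(-hx,-hy,60)),(S,sc(523,68),(-hx,hy,60))],[600,0,0])
rack=fit([(D,dr(140,360),(-60,-132,12)),(D,dr(290,318),(60,-132,12)),(D,dr(45,138),(-60,132,12)),(S,sr(52,320),(-60,-132,12)),(S,sr(170,435),(60,-132,12))],[600,300,0])
```

```text
A [523.6 138.2  48.4] [np.float64(0.40029302126799204), np.float64(0.4002930212679336)]
B [511.3 197.6  46.7] [np.float64(0.8745018983002261), np.float64(0.8745018983004369)]
C [504.3 258.6  46.3] [np.float64(1.792813782483413), np.float64(1.79281378248327)]
D [495.9 316.5  48. ] [np.float64(1.0532607316605873), np.float64(1.0532607316605087)]
E [664.3 231.1  13.8] [np.float64(0.5408162581483109), np.float64(0.5408162581481986)]
At [582.5 148.4  40.4] [np.float64(2.1566250765583423), np.float64(2.156625076558265)]
Dt [555.8 326.8  40.6] [np.float64(2.8782218582195767), np.float64(2.8782218582195114)]
Ct [564.2 268.3  43. ] [np.float64(3.2175434693586067), np.float64(3.2175434693585294)]
Bt [570.8 208.2  40.1] [np.float64(2.523736884197556), np.float64(2.5237368841976506)]
Et [656.1 289.5   7.3] [np.float64(0.2059199948336766), np.float64(0.20591999483381498)]
Ebutt z12 [676.8 123.3  12. ] E ferr [662.9 232.7  12. ] tip [654.4 289.7   5. ]
[ 500.1 -216.1    0.4] 0.007625883709213649 
 [[-1.2 -1.2]
 [ 0.5 -1.8]
 [ 1.6  0.6]
 [-0.1  0.4]
 [-1.6 -0.9]
 [ 0.6 -0.4]]
[454.  222.    6.7] 0.11753941236110316 
 [[-0.2 -0.5]
 [ 1.7 -0.7]
 [-0.5 -1.1]
 [-1.1 -0.7]
 [-0.5 -0. ]]
```

```bash
cat >> h.py <<'E'
np.set_printoptions(precision=2,suppress=True)
def st(goal=None,yaw=None):
    s=readout.read_state();R=Ro.from_euler("xyz",s["tool_rot"]).as_matrix();p=s["eef_pos"]
    ya=np.arctan2(R[1,1],R[0,1])  # direction of tool y
    print("t",s["clock"],"tcp",p,"w %.1f"%s["width"],"F",s["force"],"q",s["qpos"],"\n tool-x",R[:,0],"y",R[:,1],"z",R[:,2],"yaw_y %.3f"%ya)
    if goal is not None:
        print(" shift units",R.T@(np.asarray(goal)-p)/100)
    if yaw is not None:
        # turn about tool x (pointing down) by +a changes yaw_y by -a ; jaws symmetric
        for k in (-1,0,1):
            a=(ya-(yaw+k*np.pi)); print("  spin units to yaw %.3f: %.3f"%(yaw+k*np.pi,(a)/(np.pi/4)))
    return s,R
E
python3 - <<'E'
from h import *
st([460,300,250],np.pi/2+.14)
S=cal("scene");D=cal("side")
print("mallet base",tri([(S,(425,175)),(D,(259,138))]),"top",tri([(S,(432,113)),(D,(257,90))]))
E
```

```text
t 0.15 tcp [225.   609.31 230.6 ] w 85.4 F [ 0.62 -0.04 -1.01] q [-1.28  0.63  0.04  1.52 -0.03  1.   -0.02] 
 tool-x [-0. -0. -1.] y [ 0.35  0.94 -0.  ] z [ 0.94 -0.35  0.  ] yaw_y 1.217
 shift units [-0.19 -2.09  3.28]
  spin units to yaw -1.431: 3.371
  spin units to yaw 1.711: -0.629
  spin units to yaw 4.852: -4.629
mallet base (array([575.2 , 557.19, -47.59]), [np.float64(7.365181459064971), np.float64(7.365181459064819)]) top (array([564.89, 503.  , 222.41]), [np.float64(1.7898406252396764), np.float64(1.7898406252393897)])
```

```bash
python3 -m creep '[[[-0.4,-0.5,0.5],0,0.5],[[-0.8,-1,1],0,0.5],[[-0.8,-1,1],0,0.5],[[-0.8,-1,1],0,0.5]]' && python3 -m creep '[[[0,-0.5,0.5],0,0.5],[[0,-1,1],0,0.5],[[0,-1,1],0,0.5]]' && python3 -m creep '[[[0,-0.3,0.5],-0.2,0.5],[[0,-0.5,1],-0.4,0.5],[[0,-0.5,1],-0.629,0.5],[[0,-0.5,1],-0.629,0.5],[[0,-0.5,1],-0.629,0.5]]'
python3 - <<'E'
from h import *
st([455,220,330],np.pi/2+.14)
c=cal("wrist");print(-c["R"].T@c["t"])
im=cams.get_image("wrist");cv2.imwrite("pics/w1.png",im)
E
```

```text
clock: 0.55
eef_pos: [288.4, 477.3, 314.1]
tool_rot: [0.546, 1.567, 0.185]
force: [1.2, -1.0, 0.2]
width: 42.9
clock: 0.85
eef_pos: [344.1, 350.7, 311.1]
tool_rot: [-1.277, 1.57, -1.631]
force: [-0.2, 0.4, -0.2]
width: 42.9
clock: 1.35
eef_pos: [420.2, 271.0, 310.9]
tool_rot: [2.912, 1.57, 3.051]
force: [0.2, 0.1, -0.3]
width: 42.5
t 1.35 tcp [420.22 270.98 310.89] w 42.5 F [ 0.19  0.11 -0.35] q [-0.64  0.32  0.02  1.82 -0.01  1.    1.09] 
 tool-x [-0.  0. -1.] y [-0.14  0.99  0.  ] z [ 0.99  0.14 -0.  ] yaw_y 1.710
 shift units [-0.19 -0.55  0.27]
  spin units to yaw -1.431: 3.998
  spin units to yaw 1.711: -0.002
  spin units to yaw 4.852: -4.002
[335.36 259.53 453.19]
```

View pics/w1.png

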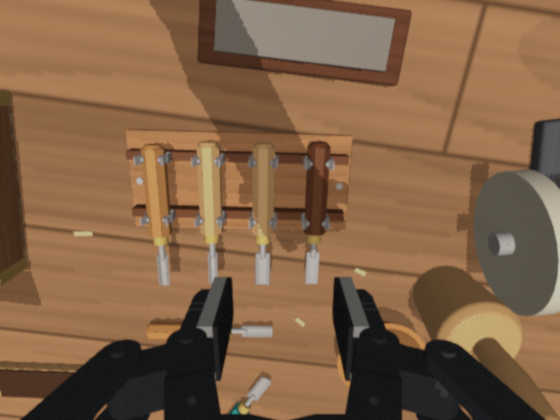

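Run:
```python
from h import *
crop("pics/w1.png","pics/w1c.png",115,120,365,295,3.2)
```

```text
(no output)
```

View pics/w1c.png

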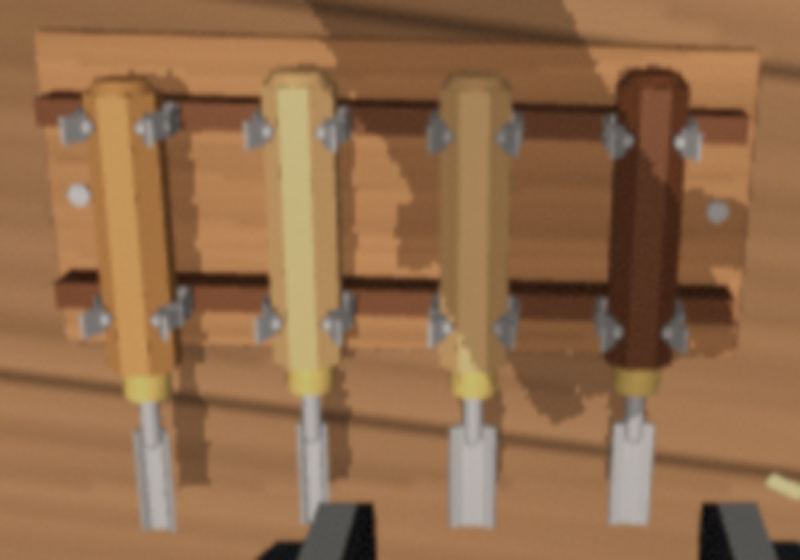

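Run:
```python
from h import *
from scipy.optimize import least_squares
W=cal("wrist");S=cal("scene");D=cal("side")
w=lambda x,y:np.array([x/3.2+115,y/3.2+120])
ys=[-90,-30,30,90]
obs=[(W,w(38,32),(-60,-132,12)),(W,w(757,50),(-60,132,12)),(W,w(738,355),(60,132,12)),(W,w(68,340),(60,-132,12))]
for p,y in zip([(147,387),(309,380),(473,383),(637,381)],ys): obs.append((W,w(*p),("f",y,44)))
for p,y in zip([(158,530),(315,520),(472,526),(629,524)],ys): obs.append((W,w(*p),("t",y,42)))
for p,y in zip([(222,363),(293,313),(369,267),(437,223)],ys): obs.append((S,np.array(p)/5+[270,120],("f",y,44)))
for p,y in zip([(277,243),(244,195),(219,146),(193,98)],ys): obs.append((D,np.array(p)/4.7+[210,140],("f",y,44)))
def f(p,obs=obs):
    c,s=np.cos(p[2]),np.sin(p[2]);r=[]
    for cam,uv,(x,y,z) in obs:
        if x=="f":x=p[3]
        if x=="t":x=p[4]
        r.extend(proj(cam,[p[0]+c*x-s*y,p[1]+s*x+c*y,z])-uv)
    return np.array(r)
for name,o in (("all",obs),("wrist",obs[:12])):
    q=least_squares(lambda p:np.r_[f(p,o),(p[3]-50)*.1,(p[4]-118)*.1],[454,222,.12,50,118],loss="soft_l1");print(name,q.x);print(f(q.x,o).reshape(-1,2).round(1).tolist())
    x,y,a=q.x[:3]
    for Y in ys: print("mid",x-np.sin(a)*Y,y+np.cos(a)*Y)
print("A..D tri ferrules")
for i in range(4): print(tri([(c,uv) for c,uv,X in obs if X[0]=="f" and X[1]==ys[i]]))
```

```text
all [450.67 223.47   0.12  59.33 119.9 ]
[[-3.4, 0.2], [1.0, -1.3], [-0.5, 0.3], [-1.2, 1.4], [-0.3, -3.5], [0.2, -0.5], [-0.0, -0.6], [-0.3, 0.9], [1.1, -3.3], [0.8, 0.7], [0.4, -0.4], [-0.1, 1.0], [0.2, 0.0], [1.1, 0.9], [0.5, 1.2], [1.1, 1.4], [-1.1, 0.4], [0.2, -0.3], [0.1, -0.3], [0.5, -0.1]]
mid 461.50417639518326 134.12797842019268
mid 454.28059169256005 193.69155641920167
mid 447.0570069899369 253.25513441821067
mid 439.8334222873137 312.8187124172197
wrist [450.68 223.61   0.12  59.99 119.86]
[[-3.2, 0.1], [1.2, -1.1], [-0.5, 0.4], [-1.2, 1.3], [-0.2, -3.1], [0.3, 0.0], [0.0, -0.0], [-0.3, 1.5], [1.1, -3.4], [0.7, 0.6], [0.3, -0.4], [-0.1, 1.0]]
mid 461.39376426736413 134.25333560189983
mid 454.24814294443024 193.82631685942323
mid 447.1025216214964 253.39929811694662
mid 439.9569002985625 312.97227937447
A..D tri ferrules
(array([523.33, 140.76,  46.08]), [np.float64(1.6891309517162527), np.float64(1.9209333726719846), np.float64(0.9618068287902061)])
(array([511.71, 199.38,  45.71]), [np.float64(2.0083628072889095), np.float64(1.702440602412238), np.float64(1.2847412275230379)])
(array([504.69, 259.48,  46.09]), [np.float64(1.434210777796427), np.float64(1.7779195487819022), np.float64(2.1243953234219597)])
(array([495.83, 318.38,  46.92]), [np.float64(1.3550080770442634), np.float64(1.3507707433240412), np.float64(1.4961552922254877)])
```

```bash
python3 -m creep '[[[0.5,0.2,0.15],0.025,0.5],[[1,0.45,0.3],0.025,0.5],[[1,0.45,0.3],0.025,0.5]]' && python3 -m creep '[[[0.5,0,0],0,0.5],[[0.9,0,0],0,0.5],[[0.9,0,0],0,0.5],[[0.9,0,0],0,0.5]]'
python3 - <<'E'
from h import *
st([448,314,26],np.pi/2+.12)
im=cams.get_image("wrist");cv2.imwrite("pics/w2.png",im)
E
```

```text
clock: 1.7
eef_pos: [440.7, 322.0, 207.1]
tool_rot: [-2.836, 1.564, -2.713]
force: [-1.1, 0.2, 0.4]
width: 42.4
clock: 2.1
eef_pos: [443.3, 320.5, 122.2]
tool_rot: [-2.377, 1.571, -2.257]
force: [-0.3, 0.3, 0.5]
width: 42.6
t 2.1 tcp [443.35 320.46 122.17] w 42.6 F [-0.3   0.25  0.51] q [-0.68  0.63  0.01  1.91 -0.01  0.6   1.02] 
 tool-x [-0. -0. -1.] y [-0.12  0.99 -0.  ] z [ 0.99  0.12 -0.  ] yaw_y 1.691
 shift units [ 0.96 -0.07  0.04]
  spin units to yaw -1.451: 4.001
  spin units to yaw 1.691: 0.001
  spin units to yaw 4.832: -3.999
```

View pics/w2.png

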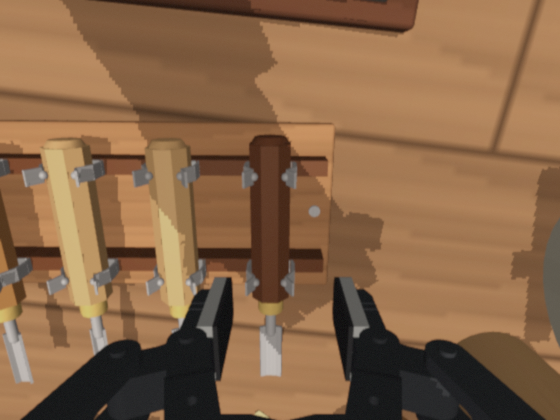

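```bash
python3 - <<'E'
from h import *
W=cal("wrist")
f=atz(W,(270,307),45);b=atz(W,(270,140),54);t=atz(W,(271,374),41)
print(f,b,t)
d=(f-b)[:2];print(np.arctan2(d[1],d[0]))
E
python3 -m creep '[[[0.4,-0.04,0.02],0,0.5],[[0.8,-0.07,0.03],0,0.5],[[0.8,-0.07,0.03],0,0.5],[[0.95,-0.07,0.03],0,0.5],[[0.95,-0.07,0.03],0,0.5]]'
```

```text
[500.67 319.69  45.  ] [388.14 307.6   54.  ] [560.17 326.85  41.  ]
0.10701593335907215
clock: 2.65
eef_pos: [448.1, 314.4, 28.3]
tool_rot: [0.597, 1.569, 0.718]
force: [-1.1, -0.2, -0.2]
width: 42.7
```

```bash
python3 -m creep '[[[0,0,0],0,0.8],[[0,0,0],0,1],[[0,0,0],0,1],[[0,0,0],0,1],[[0,0,0],0,1]]' && python3 -m creep '[[[-0.1,0,0],0,1],[[-0.2,0,0],0,1],[[-0.4,0,0],0,1],[[-0.8,0,0],0,1],[[-1,0,0],0,1],[[-1,0,0],0,1]]'
python3 - <<'E'
from h import *
st()
im=cams.get_image("wrist");cv2.imwrite("pics/w3.png",im)
E
```

```text
clock: 3.15
eef_pos: [448.6, 314.6, 29.0]
tool_rot: [0.539, 1.567, 0.66]
force: [-0.2, -0.6, 5.5]
width: 22.6
clock: 3.75
eef_pos: [449.3, 315.3, 131.1]
tool_rot: [0.56, 1.562, 0.681]
force: [1.4, 0.6, -1.2]
width: 22.4
t 3.75 tcp [449.34 315.25 131.14] w 22.4 F [ 1.39  0.56 -1.19] q [-0.67  0.62  0.01  1.91 -0.01  0.61  1.03] 
 tool-x [ 0.01  0.01 -1.  ] y [-0.12  0.99  0.  ] z [0.99 0.12 0.01] yaw_y 1.691
```

View pics/w3.png

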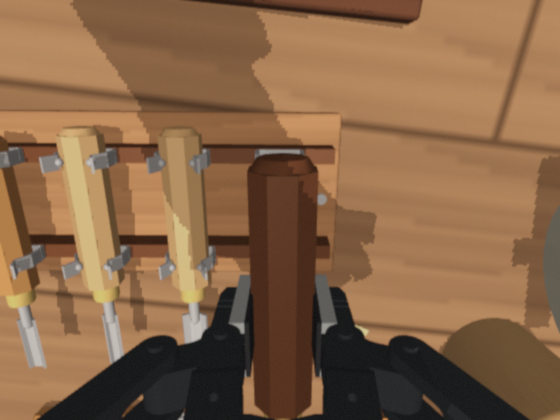

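```bash
python3 -m creep '[[[-0.5,-0.3,-0.2],0.07,1],[[-0.9,-0.6,-0.4],0.144,1],[[-0.9,-1,-0.5],0.144,1],[[-0.9,-1,-0.5],0.144,1]]' && python3 -m creep '[[[0,-0.4,0],0,1],[[0,-0.8,0],0,1],[[0,-1,0],0,1]]' && python3 -m creep '[[[0,-0.4,0],0,1],[[0,-0.8,0],0,1],[[0,-1,0],0,1]]' && python3 -m creep '[[[0,-0.4,0],0,1],[[0,-0.8,0],0,1],[[0,-1,0],0,1]]' && python3 -m creep '[[[0,-0.4,0],0,1],[[0,-0.8,0],0,1],[[0,-1,0],0,1],[[0,-1,0],0,1],[[0,-1,0],0,1]]'
python3 - <<'E'
from h import *
st()
im=cams.get_image("wrist");cv2.imwrite("pics/w4.png",im)
E
```

```text
clock: 4.2
eef_pos: [408.1, 202.0, 217.5]
tool_rot: [-1.895, 1.567, -1.894]
force: [0.2, -0.3, -1.2]
width: 22.2
clock: 4.5
eef_pos: [409.1, 104.9, 215.8]
tool_rot: [-2.498, 1.568, -2.494]
force: [-0.4, 0.1, -1.0]
width: 22.2
clock: 4.8
eef_pos: [410.0, 5.0, 215.8]
tool_rot: [-2.624, 1.568, -2.621]
force: [-0.2, 0.5, -1.6]
width: 22.3
clock: 5.1
eef_pos: [410.9, -94.9, 215.9]
tool_rot: [-2.602, 1.569, -2.598]
force: [0.2, 0.9, -1.6]
width: 22.1
clock: 5.6
eef_pos: [412.0, -191.2, 215.7]
tool_rot: [2.515, 1.569, 2.522]
force: [-0.0, 0.5, -0.6]
width: 23.0
t 5.6 tcp [ 411.95 -191.19  215.66] w 23.0 F [-0.01  0.52 -0.6 ] q [ 0.29  0.38  0.11  2.06 -0.06  0.71  2.02] 
 tool-x [-0.  0. -1.] y [-0.01  1.    0.  ] z [ 1.    0.01 -0.  ] yaw_y 1.578
```

View pics/w4.png

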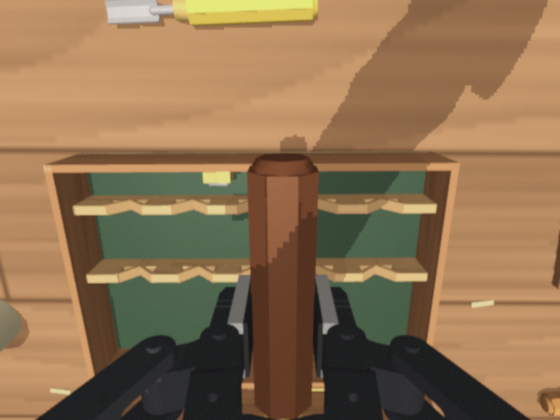

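Run:
```python
from h import *
crop("pics/w4.png","pics/w4a.png",30,140,270,300,3.3)
crop("pics/w4.png","pics/w4b.png",300,140,470,300,4)
```

```text
(no output)
```

View pics/w4a.png

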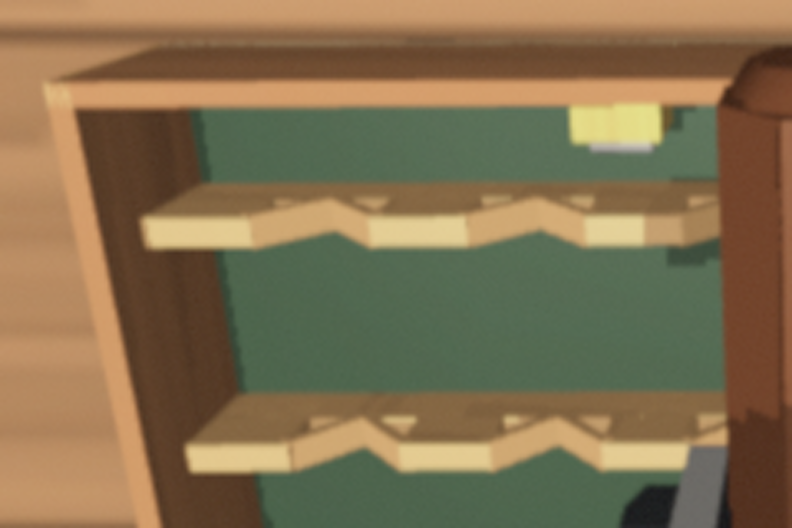

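View pics/w4b.png

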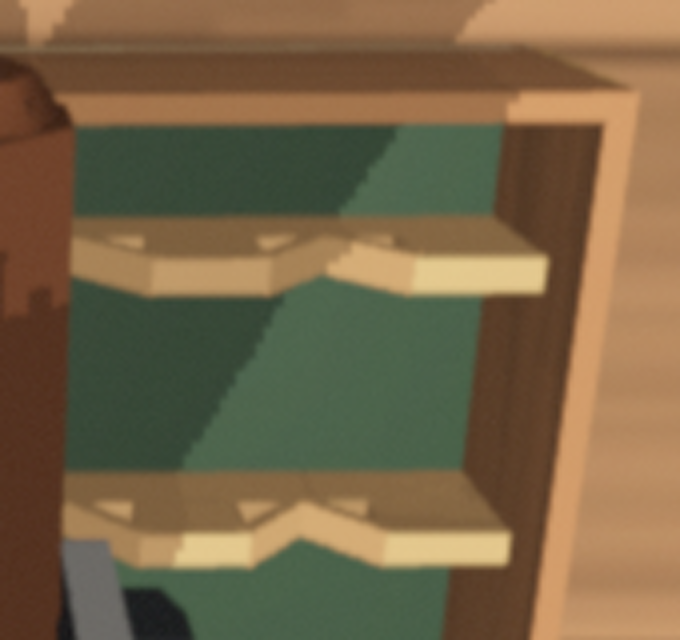

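```bash
cat > fitcase.py <<'E'
from h import *
from scipy.optimize import least_squares
W=cal("wrist")
a=lambda x,y:np.array([x/3.3+30,y/3.3+140]);b=lambda x,y:np.array([x/4+300,y/4+140])
O=[(a(250,216),1,-132),(a(372,216),1,-100),(a(468,215),1,-74),(a(583,215),1,-42),(b(150,258),1,74),(b(272,258),1,100),(b(412,256),1,132),
(a(292,444),2,-132),(a(400,443),2,-100),(a(492,443),2,-74),(a(601,441),2,-42),(b(185,535),2,74),(b(250,533),2,100),(b(385,533),2,132),
(a(45,84),0,-167),(b(636,95),0,167)]
def f(p):
    c,s=np.cos(p[2]),np.sin(p[2]);r=[]
    for uv,k,y in O:
        x=[-112.5,p[3]-38.5,p[3]+29.5][k];z=[60,41,41][k]
        r.extend(proj(W,[p[0]+c*x-s*y,p[1]+s*x+c*y,z])-uv)
    return np.array(r)
q=least_squares(f,[500,-216,0,-32],loss="soft_l1");print(q.x);print(f(q.x).reshape(-1,2).round(1).tolist())
x,y,t,xs=q.x
for i,Y in enumerate([-116,-58,0,58,116]): print(i+1,x+np.cos(t)*xs-np.sin(t)*Y,y+np.sin(t)*xs+np.cos(t)*Y)
E
python3 fitcase.py
python3 - <<'E'
from h import *
W=cal("wrist");print(atz(W,(283,172),216+19+12),atz(W,(283,160),216+19+8))
E
```

```text
[ 498.17 -213.64    0.01  -34.39]
[[-0.3, 0.2], [-1.1, -0.0], [-0.7, 0.2], [0.6, -0.0], [1.2, -0.0], [0.1, -0.2], [1.4, 0.2], [-1.6, -0.0], [-0.4, 0.1], [-0.7, -0.0], [0.2, 0.4], [-10.7, -0.3], [0.6, 0.1], [0.9, -0.0], [-0.2, 0.3], [1.4, -0.1]]
1 465.31927921557184 -330.08798437226585
2 464.55454705439564 -272.0930261024157
3 463.7898148932194 -214.09806783256553
4 463.02508273204313 -156.10310956271536
5 462.26035057086693 -98.10815129286519
[ 350.76 -190.76  247.  ] [ 347.87 -190.78  243.  ]
```

```bash
python3 -m creep '[[[0.3,0.4,0],-0.008,1],[[0.7,0.8,0.1],-0.008,1],[[1,0.93,0.3],-0.008,1],[[1,0.93,0.59],-0.008,1],[[1,0.93,0.59],-0.008,1],[[1,0.93,0.59],-0.008,1]]'
python3 - <<'E'
from h import *
st([471,-98,28],1.584)
im=cams.get_image("wrist");cv2.imwrite("pics/w5.png",im)
E
```

```text
clock: 6.25
eef_pos: [470.7, -96.7, 116.0]
tool_rot: [2.604, 1.569, 2.62]
force: [-1.3, 0.6, -0.9]
width: 22.3
t 6.25 tcp [470.75 -96.74 115.97] w 22.3 F [-1.35  0.63 -0.89] q [ 0.09  0.58  0.08  2.09 -0.1   0.48  1.83] 
 tool-x [-0.  0. -1.] y [-0.02  1.    0.  ] z [ 1.    0.02 -0.  ] yaw_y 1.587
 shift units [ 0.88 -0.01  0.  ]
  spin units to yaw -1.558: 4.004
  spin units to yaw 1.584: 0.004
  spin units to yaw 4.726: -3.996
```

View pics/w5.png

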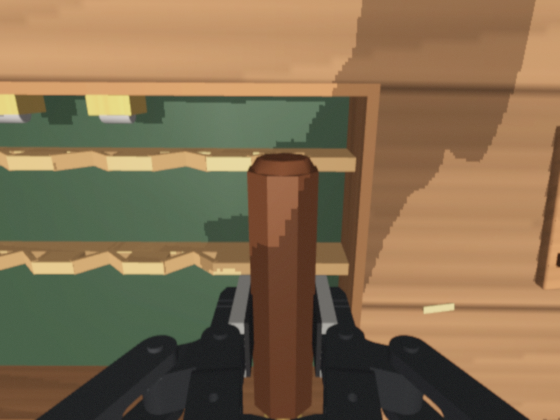

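```bash
python3 -m creep '[[[0.4,-0.01,0],0.004,1],[[0.7,-0.01,0],0.004,1],[[0.8,-0.01,0],0.004,1],[[0.84,-0.01,0],0.004,1],[[0.88,-0.01,0],0.004,1],[[0.88,-0.01,0],0.004,1]]'
python3 - <<'E'
from h import *
st()
E
```

```text
clock: 6.9
eef_pos: [471.3, -99.5, 29.0]
tool_rot: [-0.164, 1.57, -0.154]
force: [-0.4, 0.2, -0.0]
width: 22.7
t 6.9 tcp [471.34 -99.49  29.01] w 22.7 F [-0.44  0.2  -0.03] q [ 0.12  0.75  0.05  2.13 -0.12  0.27  1.85] 
 tool-x [ 0. -0. -1.] y [-0.01  1.   -0.  ] z [1.   0.01 0.  ] yaw_y 1.581
```

```bash
python3 -m creep '[[[0.015,0,0],0,1],[[0.015,0,0],0,0.8],[[0.015,0,0],0,0.6],[[0.015,0,0],0,0.5],[[0.015,0,0],0,0.5],[[0.015,0,0],0,0.5]]' && python3 -m creep '[[[-0.2,0,0],0,0.5],[[-0.5,0,0],0,0.5],[[-1,0,0],0,0.5],[[-1,0,0],0,0.5]]'
python3 - <<'E'
from h import *
st()
im=cams.get_image("wrist");cv2.imwrite("pics/w6.png",im)
E
```

```text
clock: 7.5
eef_pos: [470.8, -99.4, 26.8]
tool_rot: [2.813, 1.571, 2.824]
force: [0.1, -0.3, 0.8]
width: 42.7
clock: 7.9
eef_pos: [474.3, -100.2, 131.6]
tool_rot: [-0.178, 1.561, -0.167]
force: [0.1, -1.0, -0.3]
width: 42.5
t 7.9 tcp [ 474.35 -100.17  131.56] w 42.5 F [ 0.07 -1.04 -0.32] q [ 0.09  0.55  0.09  2.08 -0.1   0.51  1.83] 
 tool-x [ 0.01 -0.   -1.  ] y [-0.01  1.   -0.  ] z [1.   0.01 0.01] yaw_y 1.581
```

View pics/w6.png

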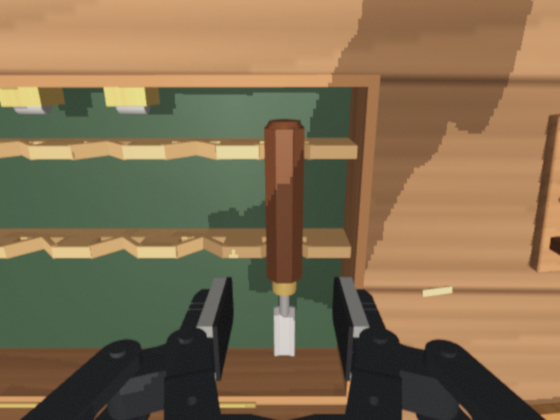

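```bash
python3 -m creep '[[[0,0.5,0],0,0.5],[[0,1,-0.05],0,0.5],[[0,1,-0.05],0,0.5]]' && python3 -m creep '[[[0,0.5,0],0,0.5],[[0,1,-0.05],0,0.5],[[0,1,-0.05],0,0.5]]' && python3 -m creep '[[[0,0.5,0],0,0.5],[[0,1,-0.05],-0.14,0.5],[[0,1,-0.05],-0.14,0.5],[[0,1,-0.05],-0.14,0.5],[[0,1,-0.05],-0.14,0.5]]'
python3 - <<'E'
from h import *
st([455,254.4,27],1.691)
im=cams.get_image("wrist");cv2.imwrite("pics/w7.png",im)
E
```

```text
clock: 8.25
eef_pos: [463.0, 8.6, 125.6]
tool_rot: [2.288, 1.565, 2.31]
force: [0.4, -0.5, -0.5]
width: 42.7
clock: 8.55
eef_pos: [457.0, 108.5, 125.6]
tool_rot: [2.193, 1.566, 2.216]
force: [-1.3, -0.5, 0.6]
width: 42.6
clock: 9.05
eef_pos: [452.3, 198.7, 126.1]
tool_rot: [-2.449, 1.569, -2.33]
force: [0.1, -0.6, 0.8]
width: 42.9
t 9.05 tcp [452.33 198.75 126.12] w 42.9 F [ 0.12 -0.56  0.83] q [-0.56  0.58  0.13  2.05 -0.14  0.53  1.36] 
 tool-x [-0. -0. -1.] y [-0.12  0.99 -0.  ] z [ 0.99  0.12 -0.  ] yaw_y 1.690
 shift units [0.99 0.55 0.09]
  spin units to yaw -1.451: 3.998
  spin units to yaw 1.691: -0.002
  spin units to yaw 4.833: -4.002
```

View pics/w7.png

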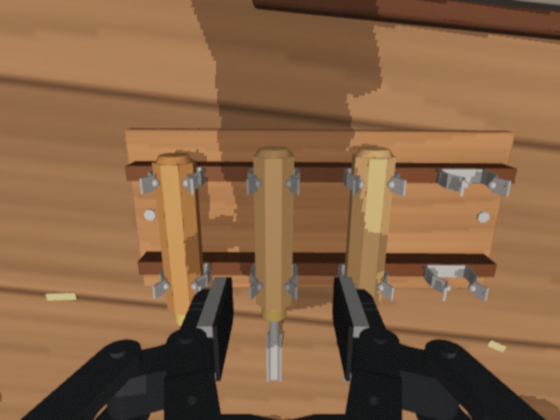

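Run:
```python
from h import *
W=cal("wrist");print(atz(W,(274,314),45),atz(W,(274,153),54),atz(W,(274,378),41))
st([462,194.8,27],1.691)
```

```text
[515.67 200.1   45.  ] [403.59 187.88  54.  ] [573.88 206.46  41.  ]
t 9.1 tcp [452.58 198.45 126.27] w 42.9 F [-0.16 -0.15  0.58] q [-0.56  0.58  0.13  2.05 -0.14  0.53  1.36] 
 tool-x [-0. -0. -1.] y [-0.12  0.99 -0.  ] z [ 0.99  0.12 -0.  ] yaw_y 1.689
 shift units [ 0.99 -0.05  0.09]
  spin units to yaw -1.451: 3.997
  spin units to yaw 1.691: -0.003
  spin units to yaw 4.833: -4.003
```

```bash
python3 -m creep '[[[0.2,-0.05,0.1],0,0.5],[[0.6,-0.05,0.11],0,0.5],[[0.9,-0.05,0.11],0,0.5],[[0.99,-0.05,0.11],0,0.5],[[0.99,-0.05,0.11],0,0.5]]' && python3 -m creep '[[[0,0,0],0,0.8],[[0,0,0],0,1],[[0,0,0],0,1],[[0,0,0],0,1],[[0,0,0],0,1]]' && python3 -m creep '[[[-0.1,0,0],0,1],[[-0.2,0,0],0,1],[[-0.4,0,0],0,1],[[-0.8,0,0],0,1],[[-1,0,0],0,1],[[-1,0,0],0,1]]'
```

```text
clock: 9.6
eef_pos: [463.6, 195.1, 26.9]
tool_rot: [-2.702, 1.568, -2.583]
force: [-0.3, 0.3, 1.7]
width: 42.7
clock: 10.1
eef_pos: [465.4, 196.2, 29.2]
tool_rot: [-0.093, 1.568, 0.026]
force: [0.9, -4.7, 7.4]
width: 22.9
clock: 10.7
eef_pos: [466.1, 198.7, 131.7]
tool_rot: [0.45, 1.563, 0.572]
force: [0.6, -0.3, -0.6]
width: 22.3
```

```bash
python3 -m creep '[[[-0.1,-0.4,-0.15],0.07,1],[[-0.1,-0.8,-0.25],0.134,1],[[-0.1,-1,-0.25],0.134,1],[[-0.1,-1,-0.25],0.134,1]]' && python3 -m creep '[[[0,-0.4,0],0,1],[[0,-0.8,0],0,1],[[0,-1,0],0,1]]' && python3 -m creep '[[[0,-0.4,0],0,1],[[0,-0.8,0],0,1],[[0,-1,0],0,1],[[0,-1,0],0,1]]'
python3 - <<'E'
from h import *
st([471,-156,27],1.584)
im=cams.get_image("wrist");cv2.imwrite("pics/w8.png",im)
E
```

```text
clock: 11.1
eef_pos: [451.0, 91.5, 138.0]
tool_rot: [-1.974, 1.57, -1.964]
force: [1.5, 0.6, -1.0]
width: 22.5
clock: 11.4
eef_pos: [452.8, -7.2, 137.7]
tool_rot: [-2.14, 1.57, -2.126]
force: [1.0, 0.5, -0.2]
width: 22.3
clock: 11.8
eef_pos: [454.8, -107.7, 137.7]
tool_rot: [-0.947, 1.57, -0.935]
force: [-0.7, -0.1, -1.0]
width: 22.2
t 11.8 tcp [ 454.82 -107.7   137.74] w 22.2 F [-0.72 -0.12 -1.03] q [ 0.1   0.53  0.1   2.11 -0.1   0.51  1.86] 
 tool-x [ 0. -0. -1.] y [-0.01  1.   -0.  ] z [1.   0.01 0.  ] yaw_y 1.582
 shift units [ 1.11 -0.48  0.16]
  spin units to yaw -1.558: 3.997
  spin units to yaw 1.584: -0.003
  spin units to yaw 4.726: -4.003
```

View pics/w8.png

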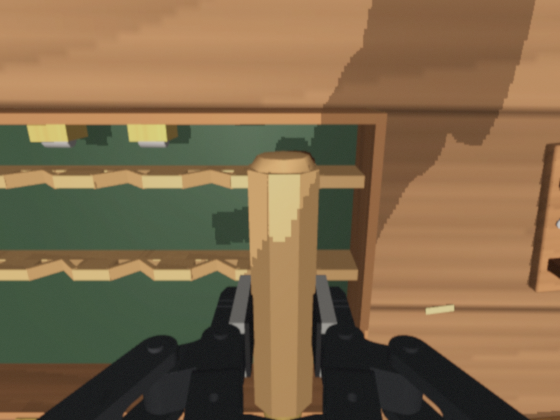

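```bash
python3 -m creep '[[[0.1,-0.3,0.1],0,1],[[0.4,-0.48,0.17],0,1],[[0.6,-0.48,0.17],0,1],[[0.6,-0.48,0.17],0,1]]' && python3 -m creep '[[[0.3,0,0],0,1],[[0.4,0,0],0,1],[[0.48,0,0],0,1],[[0.51,0,0],0,1],[[0.51,0,0],0,1]]'
python3 - <<'E'
from h import *
st([471,-156,27],1.584)
E
```

```text
clock: 12.25
eef_pos: [470.9, -150.5, 75.5]
tool_rot: [2.604, 1.565, 2.621]
force: [-0.2, 0.3, -0.1]
width: 22.1
clock: 12.75
eef_pos: [472.9, -154.8, 29.4]
tool_rot: [-0.837, 1.567, -0.822]
force: [-2.5, -5.5, 10.2]
width: 22.1
t 12.75 tcp [ 472.91 -154.78   29.39] w 22.1 F [-2.51 -5.55 10.25] q [ 0.22  0.75  0.05  2.09 -0.12  0.3   1.96] 
 tool-x [ 0. -0. -1.] y [-0.01  1.   -0.  ] z [1.   0.01 0.  ] yaw_y 1.586
 shift units [ 0.02 -0.01 -0.02]
  spin units to yaw -1.558: 4.002
  spin units to yaw 1.584: 0.002
  spin units to yaw 4.726: -3.998
```

Contact; release here and lift.

```bash
python3 -m creep '[[[0,0,0],0,0.8],[[0,0,0],0,0.6],[[0,0,0],0,0.5],[[0,0,0],0,0.5],[[0,0,0],0,0.5]]' && python3 -m creep '[[[-0.2,0,0],0,0.5],[[-0.5,0,0],0,0.5],[[-1,0,0],0,0.5],[[-1,0,0],0,0.5]]'
python3 - <<'E'
from h import *
st([455,254.4,127],1.691)
im=cams.get_image("wrist");cv2.imwrite("pics/w9.png",im)
E
```

```text
clock: 13.25
eef_pos: [472.4, -152.5, 26.9]
tool_rot: [1.536, 1.57, 1.553]
force: [-0.8, -0.7, -0.4]
width: 42.5
clock: 13.65
eef_pos: [475.7, -154.0, 131.6]
tool_rot: [-0.269, 1.561, -0.253]
force: [0.7, -0.3, -0.4]
width: 42.7
t 13.65 tcp [ 475.73 -154.04  131.61] w 42.7 F [ 0.65 -0.35 -0.4 ] q [ 0.19  0.57  0.09  2.04 -0.1   0.53  1.94] 
 tool-x [ 0.01 -0.   -1.  ] y [-0.02  1.   -0.  ] z [1.   0.02 0.01] yaw_y 1.586
 shift units [ 0.03  4.09 -0.14]
  spin units to yaw -1.451: 3.867
  spin units to yaw 1.691: -0.133
  spin units to yaw 4.833: -4.133
```

View pics/w9.png

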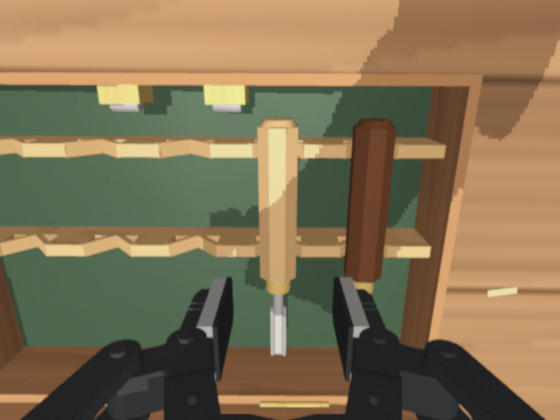

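```bash
python3 -m creep '[[[0,0.5,0],0,0.5],[[0,1,0],0,0.5],[[0,1,0],0,0.5]]' && python3 -m creep '[[[0,0.5,0],0,0.5],[[0,1,0],0,0.5],[[0,1,0],0,0.5]]' && python3 -m creep '[[[0,0.5,0],0,0.5],[[0.04,0.9,0.05],-0.13,0.5],[[0.04,0.9,0.05],-0.13,0.5],[[0.04,0.9,0.05],-0.13,0.5],[[0.04,0.9,0.05],-0.13,0.5]]'
python3 - <<'E'
from h import *
st([474,135.7,27],1.691)
im=cams.get_image("wrist");cv2.imwrite("pics/w10.png",im)
E
```

```text
clock: 14.0
eef_pos: [469.5, -44.6, 125.6]
tool_rot: [2.204, 1.565, 2.232]
force: [-0.3, 0.1, -0.4]
width: 42.9
clock: 14.3
eef_pos: [467.9, 55.5, 125.6]
tool_rot: [2.135, 1.566, 2.164]
force: [0.1, -0.5, -0.4]
width: 42.4
clock: 14.8
eef_pos: [472.2, 135.3, 122.2]
tool_rot: [-2.611, 1.569, -2.495]
force: [0.0, -0.1, 0.6]
width: 42.8
t 14.8 tcp [472.15 135.3  122.17] w 42.8 F [ 0.02 -0.09  0.55] q [-0.42  0.58  0.13  2.06 -0.14  0.51  1.49] 
 tool-x [-0. -0. -1.] y [-0.12  0.99 -0.  ] z [ 0.99  0.12 -0.  ] yaw_y 1.686
 shift units [0.95 0.   0.02]
  spin units to yaw -1.451: 3.994
  spin units to yaw 1.691: -0.006
  spin units to yaw 4.833: -4.006
```

View pics/w10.png

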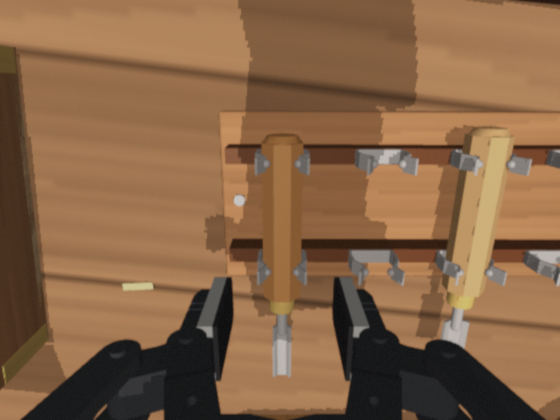

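```bash
python3 -m creep '[[[0.2,0,0.03],-0.005,0.5],[[0.6,0,0.03],-0.005,0.5],[[0.86,0,0.03],-0.005,0.5],[[0.95,0,0.03],-0.005,0.5],[[0.95,0,0.03],-0.005,0.5]]' && python3 -m creep '[[[0,0,0],0,0.8],[[0,0,0],0,1],[[0,0,0],0,1],[[0,0,0],0,1],[[0,0,0],0,1]]' && python3 -m creep '[[[-0.1,0,0],0,1],[[-0.2,0,0],0,1],[[-0.4,0,0],0,1],[[-0.8,0,0],0,1],[[-1,0,0],0,1],[[-1,0,0],0,1]]' && python3 -m creep '[[[-0.1,-0.4,-0.15],0.07,1],[[-0.1,-0.8,-0.25],0.134,1],[[-0.1,-1,-0.25],0.134,1],[[-0.1,-1,-0.25],0.134,1]]' && python3 -m creep '[[[0,-0.4,0],0,1],[[0,-0.8,0],0,1],[[0,-1,0],0,1]]' && python3 -m creep '[[[0,-0.4,0],0,1],[[0,-0.8,0],0,1],[[0,-1,0],0,1],[[0,-1,0],0,1]]'
python3 - <<'E'
from h import *
st([472,-214.1,27],1.584)
im=cams.get_image("wrist");cv2.imwrite("pics/w11.png",im)
E
```

```text
clock: 15.35
eef_pos: [475.1, 135.8, 27.0]
tool_rot: [-2.794, 1.568, -2.674]
force: [-0.4, -0.8, 0.9]
width: 43.1
clock: 15.85
eef_pos: [476.9, 136.7, 29.0]
tool_rot: [-0.143, 1.568, -0.022]
force: [-0.2, -3.3, 8.0]
width: 22.6
clock: 16.45
eef_pos: [477.7, 138.6, 131.6]
tool_rot: [0.315, 1.564, 0.437]
force: [0.3, 0.5, -0.5]
width: 22.0
clock: 16.85
eef_pos: [462.7, 31.8, 138.0]
tool_rot: [-1.758, 1.57, -1.747]
force: [-0.5, 0.3, -1.3]
width: 22.2
clock: 17.15
eef_pos: [464.5, -67.0, 137.7]
tool_rot: [-1.853, 1.57, -1.839]
force: [-0.5, 0.4, -0.5]
width: 21.9
clock: 17.55
eef_pos: [466.4, -167.5, 137.7]
tool_rot: [-1.164, 1.57, -1.152]
force: [-0.8, 0.9, -0.8]
width: 22.6
t 17.55 tcp [ 466.4  -167.55  137.68] w 22.6 F [-0.8   0.95 -0.79] q [ 0.21  0.55  0.11  2.04 -0.11  0.55  1.98] 
 tool-x [ 0. -0. -1.] y [-0.01  1.   -0.  ] z [1.   0.01 0.  ] yaw_y 1.583
 shift units [ 1.11 -0.46  0.05]
  spin units to yaw -1.558: 3.998
  spin units to yaw 1.584: -0.002
  spin units to yaw 4.726: -4.002
```

View pics/w11.png

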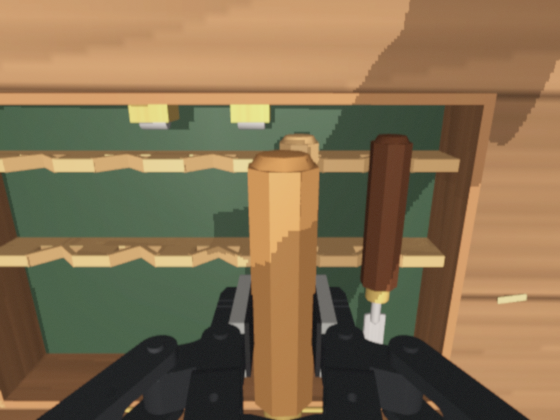

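```bash
python3 -m creep '[[[0.1,-0.3,0.03],0,1],[[0.3,-0.47,0.06],0,1],[[0.6,-0.47,0.06],0,1],[[0.6,-0.47,0.06],0,1]]' && python3 -m creep '[[[0.3,0,0],0,1],[[0.4,0,0],0,1],[[0.48,0,0],0,1],[[0.5,0,0],0,1],[[0.5,0,0],0,1]]' && python3 -m creep '[[[0,0,0],0,0.8],[[0,0,0],0,0.6],[[0,0,0],0,0.5],[[0,0,0],0,0.5],[[0,0,0],0,0.5]]' && python3 -m creep '[[[-0.2,0,0],0,0.5],[[-0.5,0,0],0,0.5],[[-1,0,0],0,0.5],[[-1,0,0],0,0.5]]'
python3 - <<'E'
from h import *
st([455,254.4,127],1.691)
im=cams.get_image("wrist");cv2.imwrite("pics/w12.png",im)
E
```

```text
clock: 18.0
eef_pos: [471.1, -208.6, 74.9]
tool_rot: [2.534, 1.563, 2.553]
force: [-1.1, 1.8, -1.3]
width: 22.5
clock: 18.5
eef_pos: [474.0, -213.5, 29.4]
tool_rot: [-0.887, 1.567, -0.871]
force: [-1.7, -5.3, 2.3]
width: 22.6
clock: 19.0
eef_pos: [473.1, -211.3, 27.8]
tool_rot: [1.813, 1.57, 1.83]
force: [-0.6, 1.2, 0.0]
width: 42.9
clock: 19.4
eef_pos: [476.5, -213.3, 132.8]
tool_rot: [-0.38, 1.561, -0.364]
force: [1.9, -0.5, -0.2]
width: 42.6
t 19.4 tcp [ 476.51 -213.31  132.83] w 42.6 F [ 1.88 -0.48 -0.24] q [ 0.3   0.59  0.1   1.98 -0.1   0.57  2.06] 
 tool-x [ 0.01 -0.   -1.  ] y [-0.02  1.   -0.  ] z [1.   0.02 0.01] yaw_y 1.587
 shift units [ 0.04  4.68 -0.14]
  spin units to yaw -1.451: 3.867
  spin units to yaw 1.691: -0.133
  spin units to yaw 4.833: -4.133
```

View pics/w12.png

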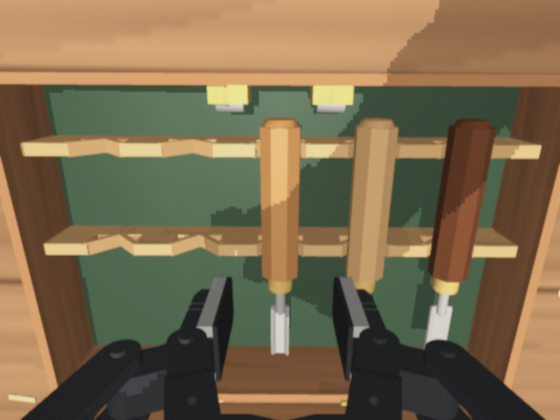

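```bash
python3 -m creep '[[[0,0.5,0],0,0.5],[[0,1,0],0,0.5],[[0,1,0],0,0.5]]' && python3 -m creep '[[[0,0.5,0],0,0.5],[[0,1,0],0,0.5],[[0,1,0],0,0.5]]' && python3 -m creep '[[[0,0.5,0],0,0.5],[[0,1,-0.05],0,0.5],[[0,1,-0.05],0,0.5]]' && python3 -m creep '[[[0,0.5,0],0,0.5],[[0,1,-0.05],0,0.5],[[0,1,-0.05],0,0.5]]' && python3 -m creep '[[[0,0.4,0],-0.1,0.5],[[0.06,0.67,0],-0.13,0.5],[[0.06,0.67,0],-0.13,0.5],[[0.06,0.67,0],-0.13,0.5]]'
python3 - <<'E'
from h import *
st([455,254.4,27],1.691)
im=cams.get_image("wrist");cv2.imwrite("pics/w13.png",im)
E
```

```text
clock: 19.75
eef_pos: [470.2, -103.2, 126.5]
tool_rot: [2.212, 1.564, 2.24]
force: [0.3, 0.2, 0.3]
width: 42.6
clock: 20.05
eef_pos: [468.5, -3.4, 126.6]
tool_rot: [2.224, 1.565, 2.253]
force: [0.5, -0.4, 0.1]
width: 42.5
clock: 20.35
eef_pos: [461.3, 95.9, 126.7]
tool_rot: [2.229, 1.566, 2.258]
force: [-0.6, -0.2, 0.0]
width: 42.9
clock: 20.65
eef_pos: [454.6, 195.9, 126.7]
tool_rot: [2.005, 1.566, 2.034]
force: [-0.3, -0.3, -0.6]
width: 42.7
clock: 21.05
eef_pos: [454.7, 254.1, 120.8]
tool_rot: [-2.634, 1.568, -2.515]
force: [-0.0, 0.2, -0.0]
width: 43.1
t 21.05 tcp [454.72 254.11 120.78] w 43.1 F [-0.01  0.19 -0.04] q [-0.68  0.61  0.17  1.98 -0.18  0.56  1.31] 
 tool-x [-0. -0. -1.] y [-0.12  0.99 -0.  ] z [ 0.99  0.12 -0.  ] yaw_y 1.690
 shift units [0.94 0.   0.01]
  spin units to yaw -1.451: 3.999
  spin units to yaw 1.691: -0.001
  spin units to yaw 4.833: -4.001
```

View pics/w13.png

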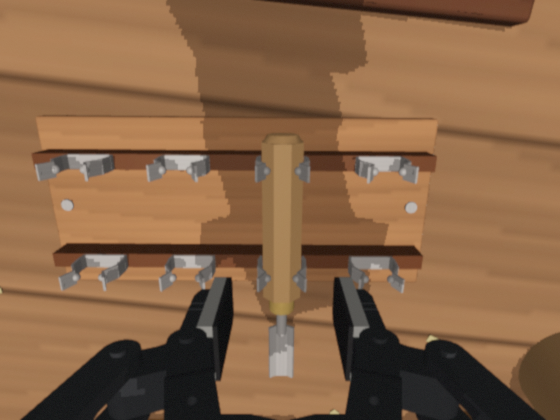

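Well centred; grab and carry towards slot 2.

```bash
python3 -m creep '[[[0.2,0,0.02],0,0.5],[[0.6,0,0.02],0,0.5],[[0.85,0,0.02],0,0.5],[[0.93,0,0.02],0,0.5],[[0.93,0,0.02],0,0.5]]' && python3 -m creep '[[[0,0,0],0,0.8],[[0,0,0],0,1],[[0,0,0],0,1],[[0,0,0],0,1],[[0,0,0],0,1]]' && python3 -m creep '[[[-0.1,0,0],0,1],[[-0.2,0,0],0,1],[[-0.4,0,0],0,1],[[-0.8,0,0],0,1],[[-1,0,0],0,1],[[-1,0,0],0,1]]' && python3 -m creep '[[[-0.1,-0.4,-0.05],0.07,1],[[-0.1,-0.8,-0.1],0.134,1],[[-0.1,-1,-0.15],0.134,1],[[-0.1,-1,-0.15],0.134,1]]' && python3 -m creep '[[[0,-0.4,0],0,1],[[0,-0.8,0],0,1],[[0,-1,0],0,1]]' && python3 -m creep '[[[0,-0.4,0],0,1],[[0,-0.8,0],0,1],[[0,-1,0],0,1]]' && python3 -m creep '[[[0,-0.4,0],0,1],[[0,-0.8,0],0,1],[[0,-1,0],0,1]]' && python3 -m creep '[[[0,-0.4,0],0,1],[[0,-0.8,0],0,1],[[0,-1,0],0,1],[[0,-1,0],0,1]]'
python3 - <<'E'
from h import *
st([472,-272.1,27],1.584)
im=cams.get_image("wrist");cv2.imwrite("pics/w14.png",im)
E
```

```text
clock: 21.6
eef_pos: [457.2, 253.2, 28.0]
tool_rot: [-2.531, 1.568, -2.414]
force: [0.5, -0.4, 0.6]
width: 43.0
clock: 22.1
eef_pos: [458.7, 255.3, 30.1]
tool_rot: [0.266, 1.568, 0.384]
force: [1.4, -1.6, 7.0]
width: 22.6
clock: 22.7
eef_pos: [459.2, 256.5, 132.6]
tool_rot: [0.523, 1.564, 0.642]
force: [0.5, -0.1, -0.8]
width: 22.3
clock: 23.1
eef_pos: [453.2, 150.3, 138.8]
tool_rot: [-2.423, 1.568, -2.415]
force: [-0.1, 0.3, -0.8]
width: 22.4
clock: 23.4
eef_pos: [455.3, 52.0, 138.7]
tool_rot: [-2.462, 1.57, -2.451]
force: [0.2, -0.3, -0.6]
width: 22.5
clock: 23.7
eef_pos: [457.0, -48.3, 138.7]
tool_rot: [-1.614, 1.57, -1.603]
force: [-0.3, 0.3, -0.1]
width: 22.2
clock: 24.0
eef_pos: [458.6, -148.6, 138.7]
tool_rot: [-1.051, 1.57, -1.041]
force: [-0.1, -0.1, -1.4]
width: 22.6
clock: 24.4
eef_pos: [459.9, -248.9, 138.6]
tool_rot: [-1.157, 1.569, -1.148]
force: [-0.8, 0.8, -0.5]
width: 22.4
t 24.4 tcp [ 459.86 -248.94  138.64] w 22.4 F [-0.83  0.8  -0.52] q [ 0.36  0.58  0.11  1.97 -0.11  0.6   2.13] 
 tool-x [ 0. -0. -1.] y [-0.01  1.   -0.  ] z [1.   0.01 0.  ] yaw_y 1.580
 shift units [ 1.12 -0.23  0.12]
  spin units to yaw -1.558: 3.994
  spin units to yaw 1.584: -0.006
  spin units to yaw 4.726: -4.006
```

View pics/w14.png

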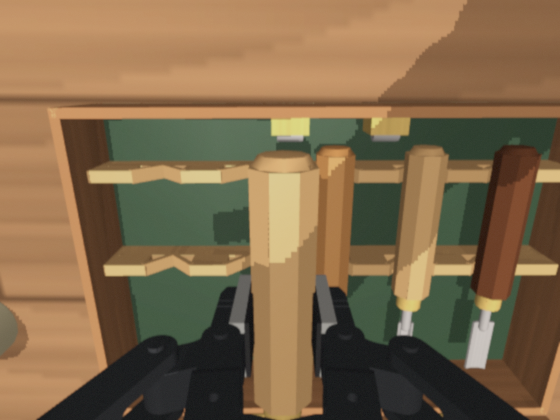

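```bash
python3 -m creep '[[[0.1,-0.2,0.1],-0.005,1],[[0.3,-0.24,0.13],-0.005,1],[[0.6,-0.24,0.13],-0.005,1],[[0.6,-0.24,0.13],-0.005,1]]' && python3 -m creep '[[[0.3,0,0],0,1],[[0.4,0,0],0,1],[[0.48,0,0],0,1],[[0.5,0,0],0,1],[[0.5,0,0],0,1]]' && python3 -m creep '[[[0,0,0],0,0.8],[[0,0,0],0,0.6],[[0,0,0],0,0.5],[[0,0,0],0,0.5],[[0,0,0],0,0.5]]' && python3 -m creep '[[[-0.2,0,0],0,0.5],[[-0.5,0,0],0,0.5],[[-1,0,0],0,0.5],[[-1,0,0],0,0.5]]'
python3 - <<'E'
from h import *
st()
im=cams.get_image("wrist");cv2.imwrite("pics/w15.png",im)
im=cams.get_image("scene");cv2.imwrite("pics/s15.png",im);crop(im,"pics/s15c.png",300,180,430,290,6)
im=cams.get_image("side");cv2.imwrite("pics/d15.png",im)
E
```

```text
clock: 24.85
eef_pos: [471.2, -265.8, 75.7]
tool_rot: [2.438, 1.562, 2.458]
force: [-1.0, 1.2, -0.9]
width: 22.0
clock: 25.35
eef_pos: [473.6, -271.4, 30.4]
tool_rot: [-0.965, 1.567, -0.949]
force: [-0.8, -4.1, 2.5]
width: 21.8
clock: 25.85
eef_pos: [472.9, -269.0, 28.6]
tool_rot: [1.993, 1.57, 2.01]
force: [-0.1, 0.0, -1.0]
width: 42.7
clock: 26.25
eef_pos: [476.4, -271.6, 134.0]
tool_rot: [-0.483, 1.56, -0.467]
force: [1.7, -0.4, -0.7]
width: 42.7
t 26.25 tcp [ 476.38 -271.63  133.99] w 42.7 F [ 1.67 -0.36 -0.66] q [ 0.39  0.61  0.11  1.91 -0.11  0.61  2.16] 
 tool-x [ 0.01 -0.   -1.  ] y [-0.02  1.   -0.  ] z [1.   0.02 0.01] yaw_y 1.588
```

View pics/w15.png

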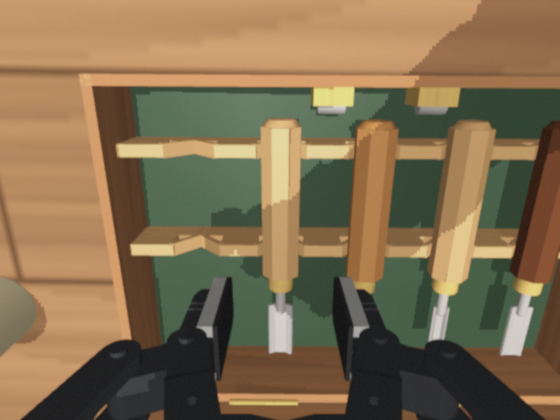

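View pics/s15c.png

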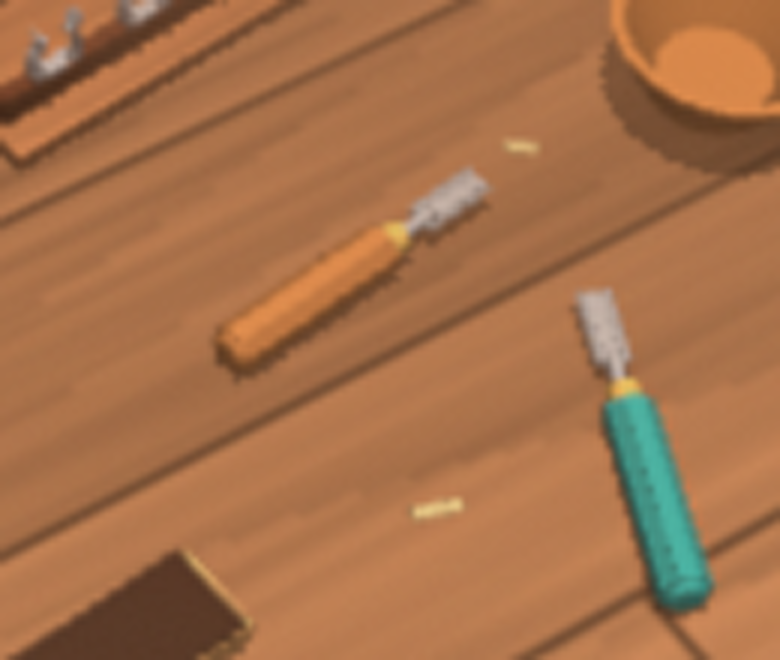

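View pics/d15.png

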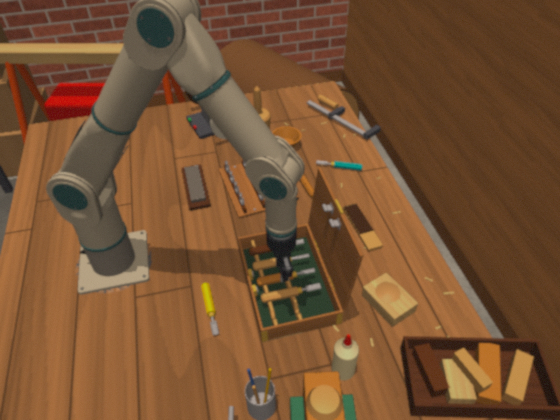

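Run:
```python
from h import *
S=cal("scene");D=cal("side")
print("glue cap",tri([(S,(97,286)),(D,(348,340))]),"glue base z0:",atz(S,(115,318),0),atz(D,(344,372),0))
# lid top corner +y end: scene (120+722/4.5,170+88/4.5); side crop (517,140)/4.7+(210,140)
print("lid corner",tri([(S,(120+722/4.5,170+88/4.5)),(D,(210+517/4.7,140+140/4.7))]))
```

```text
glue cap (array([ 573.3 , -509.91,  147.71]), [np.float64(0.781620485358426), np.float64(0.7816204853583572)]) glue base z0: [ 583.77 -511.57    0.  ] [ 573.3  -518.12    0.  ]
lid corner (array([636.8 , -48.  , 279.84]), [np.float64(3.3024227731513687), np.float64(3.3024227731513105)])
```

```bash
python3 -m creep '[[[0,0.5,0],0,0.5],[[0,1,0],0,0.5],[[0,1,0],0,0.5]]' && python3 -m creep '[[[0,0.5,0],0,0.5],[[0,1,0],0,0.5],[[0,1,0],0,0.5]]' && python3 -m creep '[[[0,0.5,0],0,0.5],[[0,1,0],0,0.5],[[0,1,0],0,0.5]]' && python3 -m creep '[[[0,0.5,0.5],0,0.5],[[0,1,1],0,0.5],[[0,1,1],0,0.5]]'  && python3 -m creep '[[[-0.3,0.2,0.5],0.2,0.5],[[-0.5,0.3,0.9],0.4,0.5],[[-0.5,0.3,0.9],0.6,0.5],[[-0.5,0.3,0.9],0.8,0.5],[[-0.5,0.3,0.9],1,0.5],[[-0.5,0.3,0.9],1,0.5],[[-0.5,0.3,0.9],1,0.5]]' && python3 -m creep '[[[0,0,0],0.2,0.5],[[0,0,0],0.4,0.5],[[0,0,0],0.6,0.5],[[0,0,0],0.85,0.5],[[0,0,0],0.85,0.5],[[0,0,0],0.85,0.5]]'
python3 - <<'E'
from h import *
st([668.5,185,180],0.133)
im=cams.get_image("wrist");cv2.imwrite("pics/w16.png",im)
E
```

```text
clock: 26.7
eef_pos: [469.7, -160.8, 126.7]
tool_rot: [2.266, 1.562, 2.294]
force: [0.3, -0.9, 0.5]
width: 42.4
clock: 27.0
eef_pos: [468.0, -61.2, 127.0]
tool_rot: [2.353, 1.564, 2.383]
force: [-0.5, -0.3, 0.2]
width: 42.9
clock: 27.3
eef_pos: [466.5, 38.2, 127.3]
tool_rot: [2.324, 1.566, 2.354]
force: [-0.1, -0.3, -0.0]
width: 42.9
clock: 27.6
eef_pos: [567.1, 133.1, 127.5]
tool_rot: [-2.909, 1.569, -2.891]
force: [1.3, -0.4, -0.3]
width: 42.7
clock: 28.3
eef_pos: [655.1, 162.5, 177.3]
tool_rot: [-1.876, 1.568, -2.643]
force: [0.4, -0.0, -0.0]
width: 42.8
clock: 28.9
eef_pos: [655.3, 163.0, 178.1]
tool_rot: [-1.232, 1.57, -2.666]
force: [0.0, 0.4, 0.2]
width: 42.7
t 28.9 tcp [655.32 162.97 178.12] w 42.7 F [0.01 0.36 0.21] q [-0.62  0.8   0.62  1.5  -0.52  1.01  0.28] 
 tool-x [-0. -0. -1.] y [ 0.99  0.14 -0.  ] z [ 0.14 -0.99  0.  ] yaw_y 0.137
 shift units [-0.02  0.16 -0.2 ]
  spin units to yaw -3.009: 4.005
  spin units to yaw 0.133: 0.005
  spin units to yaw 3.275: -3.995
```

View pics/w16.png

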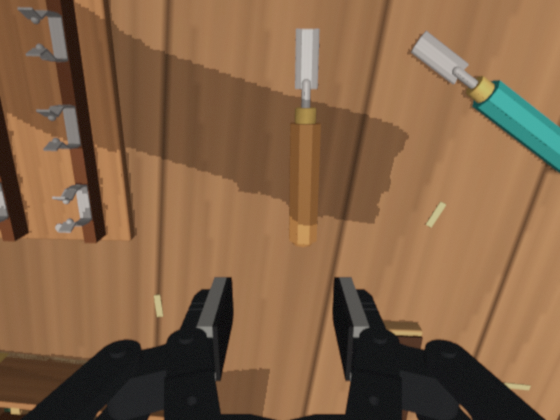

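Run:
```python
from h import *
W=cal("wrist")
b=atz(W,(303,240),16);f=atz(W,(306,116),12);t=atz(W,(307.5,30),9);print(b,f,t)
d=(t-b)[:2];L=np.linalg.norm(d);d/=L;print(L,d,np.arctan2(d[1],d[0])-np.pi/2)
m1=b[:2]+54*d;m2=t[:2]-118*d;m3=f[:2]-54*d;print(m1,m2,m3)
g=(m1+m2)/2+10*d;print(g)
st([g[0],g[1],5],np.arctan2(d[1],d[0])-np.pi/2)
```

```text
[677.41 122.74  16.  ] [663.67 226.87  12.  ] [655.16 288.42   9.  ]
167.17053604648706 [-0.13  0.99] 0.1335073938652973
[670.22 176.26] [670.86 171.47] [670.86 173.35]
[669.21 183.78]
t 28.95 tcp [655.38 163.01 178.27] w 42.6 F [-0.59 -0.68 -0.27] q [-0.62  0.8   0.62  1.5  -0.52  1.01  0.28] 
 tool-x [-0. -0. -1.] y [ 0.99  0.14 -0.  ] z [ 0.14 -0.99  0.  ] yaw_y 0.138
 shift units [ 1.73  0.17 -0.19]
  spin units to yaw -3.008: 4.006
  spin units to yaw 0.134: 0.006
  spin units to yaw 3.275: -3.994
```

```bash
python3 -m creep '[[[0.3,0.1,-0.1],0.006,0.5],[[0.8,0.17,-0.19],0.006,0.5],[[1,0.17,-0.19],0.006,0.5],[[1,0.17,-0.19],0.006,0.5],[[1,0.17,-0.19],0.006,0.5]]'
python3 - <<'E'
from h import *
im=cams.get_image("wrist");cv2.imwrite("pics/w17.png",im)
st([669.2,183.8,6],.134)
E
```

```text
clock: 29.45
eef_pos: [670.4, 183.7, 79.2]
tool_rot: [0.45, 1.57, -0.989]
force: [0.1, -0.7, 0.9]
width: 42.7
t 29.5 tcp [671.2  183.66  80.45] w 42.5 F [ 0.26 -0.5  -0.55] q [-0.6   0.93  0.56  1.5  -0.59  0.87  0.29] 
 tool-x [ 0. -0. -1.] y [0.99 0.13 0.  ] z [ 0.13 -0.99  0.  ] yaw_y 0.130
 shift units [ 0.74 -0.02 -0.  ]
  spin units to yaw -3.008: 3.995
  spin units to yaw 0.134: -0.005
  spin units to yaw 3.276: -4.005
```

View pics/w17.png

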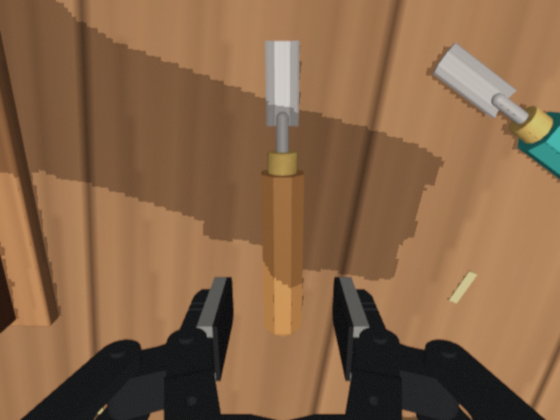

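Centred on the handle. Lower and close.

```bash
python3 -m creep '[[[0.3,-0.01,0],0,0.5],[[0.6,-0.01,0],0,0.5],[[0.7,-0.01,0],0,0.5],[[0.73,-0.01,0],0,0.5],[[0.73,-0.01,0],0,0.5]]' && python3 -m creep '[[[0,0,0],0,0.8],[[0,0,0],0,1],[[0,0,0],0,1],[[0,0,0],0,1],[[0,0,0],0,1]]' && python3 -m creep '[[[-0.2,0,0],0,1],[[-0.5,0,0],0,1],[[-1,0,0],0,1],[[-1,0,0],0,1]]' && python3 -m creep '[[[-0.4,0,0],0,1],[[-0.9,0,0],0,1],[[-0.9,0,0],0,1],[[-0.9,0,0],0,1]]'
python3 - <<'E'
from h import *
im=cams.get_image("wrist");cv2.imwrite("pics/w18.png",im)
st([570,130,200])
E
```

```text
clock: 30.0
eef_pos: [670.1, 184.2, 7.3]
tool_rot: [1.542, 1.569, 0.101]
force: [-0.6, 0.2, 0.4]
width: 42.5
clock: 30.5
eef_pos: [670.4, 184.4, 8.0]
tool_rot: [1.648, 1.568, 0.207]
force: [0.1, -0.5, 6.5]
width: 22.1
clock: 30.9
eef_pos: [674.2, 184.3, 114.6]
tool_rot: [1.597, 1.557, 0.157]
force: [0.7, -1.0, 0.6]
width: 22.5
clock: 31.3
eef_pos: [669.7, 184.4, 198.4]
tool_rot: [1.799, 1.567, 0.358]
force: [0.2, -0.9, -0.6]
width: 22.2
t 31.35 tcp [668.6  184.52 196.45] w 22.1 F [ 0.27 -0.18 -1.62] q [-0.64  0.81  0.64  1.43 -0.51  1.07  0.23] 
 tool-x [ 0.  0. -1.] y [0.99 0.13 0.  ] z [ 0.13 -0.99 -0.  ] yaw_y 0.130
 shift units [-0.04 -1.05  0.41]
```

View pics/w18.png

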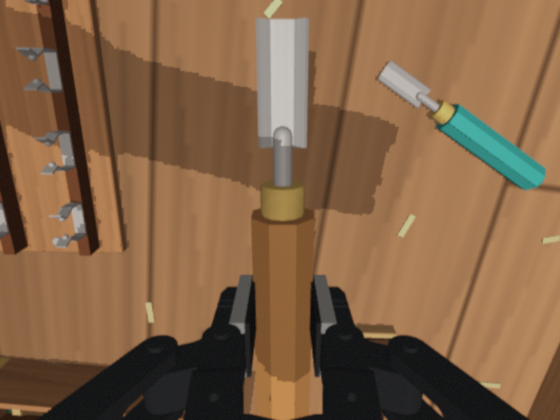

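```bash
python3 -m creep '[[[0,-0.4,0.2],0,1],[[0,-0.8,0.4],0,1],[[0,-1,0.4],0,1],[[0,-1,0.4],0,1]]' && python3 -m creep '[[[0,-0.4,0.2],0.2,1],[[0,-0.8,0.4],0.4,1],[[0,-1,0.6],0.6,1],[[0,-1,0.6],0.8,1],[[0,-1,0.6],1,1],[[0,-1,0.6],1,1]]' && python3 -m creep '[[[0,0,0],0.2,1],[[0,0,0],0.4,1],[[0,0,0],0.6,1],[[0,0,0],0.8,1],[[0,0,0],1,1],[[0,0,0],1,1]]'
python3 - <<'E'
from h import *
st([474,-330,200],-1.558)
E
```

```text
clock: 31.75
eef_pos: [570.8, 130.8, 194.6]
tool_rot: [-1.705, 1.565, 3.135]
force: [0.4, 0.0, -0.7]
width: 22.3
clock: 32.35
eef_pos: [483.9, 59.6, 195.1]
tool_rot: [0.072, 1.569, -2.155]
force: [-1.1, 0.2, 0.0]
width: 22.3
clock: 32.95
eef_pos: [483.8, 59.6, 195.0]
tool_rot: [0.815, 1.569, -2.195]
force: [0.4, -0.2, -0.7]
width: 22.0
t 32.95 tcp [483.77  59.56 195.02] w 22.0 F [ 0.39 -0.18 -0.73] q [-0.86  0.71  1.11  2.02 -0.81  0.94 -0.76] 
 tool-x [-0. -0. -1.] y [ 0.13 -0.99  0.  ] z [-0.99 -0.13  0.  ] yaw_y -1.440
 shift units [-0.04  3.85  0.61]
  spin units to yaw -4.700: 4.150
  spin units to yaw -1.558: 0.150
  spin units to yaw 1.584: -3.850
```

```bash
python3 -m creep '[[[0,0.4,0.1],0.1,1],[[0,0.8,0.2],0.15,1],[[0,1,0.3],0.15,1],[[0,1,0.3],0.15,1]]' && python3 -m creep '[[[0,0.4,0],0,1],[[0,0.8,0],0,1],[[0,1,0],0,1],[[0,1,0],0,1]]'
python3 - <<'E'
from h import *
st([474,-330,200],-1.558)
E
```

```text
clock: 33.35
eef_pos: [466.1, -47.3, 196.1]
tool_rot: [1.657, 1.569, -1.474]
force: [-0.1, -0.2, -0.3]
width: 22.0
clock: 33.75
eef_pos: [468.4, -146.5, 196.1]
tool_rot: [2.022, 1.569, -1.108]
force: [-0.7, 0.6, -0.9]
width: 21.8
t 33.75 tcp [ 468.45 -146.5   196.09] w 21.8 F [-0.75  0.62 -0.94] q [-0.42  0.7   1.08  2.01 -0.78  0.93 -0.48] 
 tool-x [ 0. -0. -1.] y [ 0.01 -1.    0.  ] z [-1.   -0.01 -0.  ] yaw_y -1.559
 shift units [-0.04  1.84 -0.03]
  spin units to yaw -4.700: 3.999
  spin units to yaw -1.558: -0.001
  spin units to yaw 1.584: -4.001
```

```bash
python3 -m creep '[[[0,0.4,0],0,1],[[0,0.8,0],0,1],[[0,0.92,-0.03],0,1],[[0,0.92,-0.03],0,1]]' && python3 -m creep '[[[0,0.4,0],0,1],[[0,0.8,0],0,1],[[0,0.92,0],0,1],[[0,0.92,0],0,1],[[0,0.92,0],0,1]]'
python3 - <<'E'
from h import *
im=cams.get_image("wrist");cv2.imwrite("pics/w19.png",im)
im=cams.get_image("side");crop(im,"pics/d19.png",180,140,380,360,2.7)
st([474,-330,200],-1.558)
E
```

```text
clock: 34.15
eef_pos: [472.7, -236.3, 195.6]
tool_rot: [2.221, 1.571, -0.907]
force: [-0.4, 0.1, -0.2]
width: 22.0
clock: 34.65
eef_pos: [473.8, -324.7, 195.0]
tool_rot: [-1.376, 1.567, 1.78]
force: [0.1, -0.4, -0.5]
width: 22.2
t 34.75 tcp [ 473.95 -324.8   195.25] w 22.1 F [ 0.27  0.4  -0.33] q [-0.02  0.78  1.    1.79 -0.77  1.02 -0.27] 
 tool-x [-0.  0. -1.] y [ 0.02 -1.   -0.  ] z [-1.   -0.02  0.  ] yaw_y -1.556
 shift units [-0.05  0.05  0.  ]
  spin units to yaw -4.700: 4.003
  spin units to yaw -1.558: 0.003
  spin units to yaw 1.584: -3.997
```

View pics/w19.png

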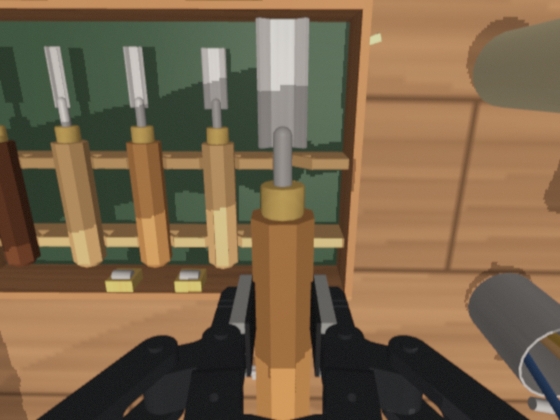

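View pics/d19.png

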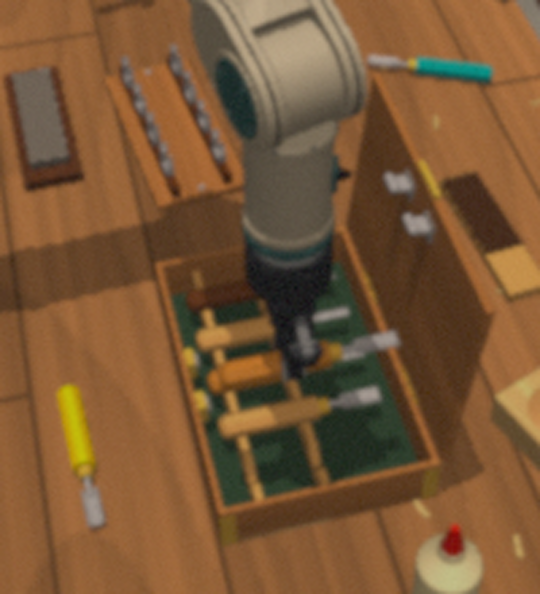

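Run:
```python
from h import *
W=cal("wrist");print(atz(W,(283,200),200),atz(W,(283,22),200))
st([474,-330,85],-1.558)
```

```text
[ 515.87 -324.2   200.  ] [ 576.79 -323.26  200.  ]
t 34.75 tcp [ 473.95 -324.8   195.25] w 22.1 F [ 0.27  0.4  -0.33] q [-0.02  0.78  1.    1.79 -0.77  1.02 -0.27] 
 tool-x [-0.  0. -1.] y [ 0.02 -1.   -0.  ] z [-1.   -0.02  0.  ] yaw_y -1.556
 shift units [ 1.1   0.06 -0.  ]
  spin units to yaw -4.700: 4.003
  spin units to yaw -1.558: 0.003
  spin units to yaw 1.584: -3.997
```

```bash
python3 -m creep '[[[0.3,0.05,-0.03],0,1],[[0.8,0.05,-0.03],0,1],[[1,0.05,-0.03],0,1],[[1,0.05,-0.03],0,1],[[1,0.05,-0.03],0,1]]'
python3 - <<'E'
from h import *
st([477,-330,39],-1.558)
E
```

```text
clock: 35.25
eef_pos: [476.8, -332.0, 96.3]
tool_rot: [1.352, 1.571, -1.776]
force: [-0.0, -0.4, -0.9]
width: 22.1
t 35.25 tcp [ 476.77 -332.02   96.33] w 22.1 F [-0.   -0.37 -0.95] q [ 0.06  0.9   0.88  1.85 -0.91  0.86 -0.16] 
 tool-x [-0. -0. -1.] y [ 0.01 -1.    0.  ] z [-1.   -0.01  0.  ] yaw_y -1.557
 shift units [ 0.57 -0.02 -0.  ]
  spin units to yaw -4.700: 4.001
  spin units to yaw -1.558: 0.001
  spin units to yaw 1.584: -3.999
```

```bash
python3 -m creep '[[[0.2,-0.01,0],0,1],[[0.4,-0.01,0],0,1],[[0.5,-0.01,0],0,1],[[0.55,-0.01,0],0,1],[[0.55,-0.01,0],0,1]]'
python3 - <<'E'
from h import *
st([477,-330,39],-1.558)
im=cams.get_image("wrist");cv2.imwrite("pics/w20.png",im)
E
```

```text
clock: 35.75
eef_pos: [476.6, -331.9, 41.3]
tool_rot: [2.405, 1.57, -0.724]
force: [0.3, -0.0, -0.3]
width: 22.2
t 35.75 tcp [ 476.62 -331.92   41.35] w 22.2 F [ 0.34 -0.01 -0.28] q [ 0.1   0.96  0.79  1.87 -1.    0.77 -0.1 ] 
 tool-x [ 0. -0. -1.] y [ 0.01 -1.    0.  ] z [-1.   -0.01 -0.  ] yaw_y -1.558
 shift units [ 0.02 -0.02 -0.  ]
  spin units to yaw -4.700: 3.999
  spin units to yaw -1.558: -0.001
  spin units to yaw 1.584: -4.001
```

View pics/w20.png

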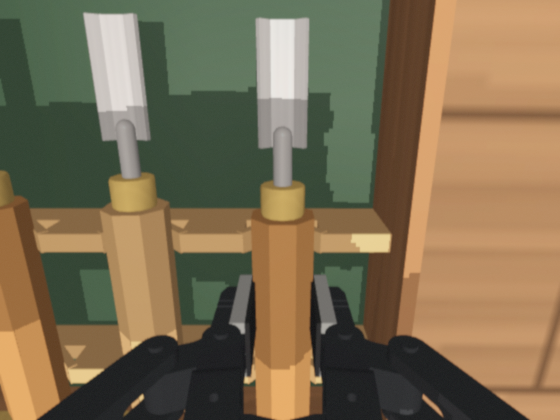

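```bash
python3 -m creep '[[[0.02,0,0],0,1],[[0.03,0,0],0,1],[[0.03,0,0],0,0.8],[[0.03,0,0],0,0.6],[[0.03,0,0],0,0.5],[[0.03,0,0],0,0.5],[[0.03,0,0],0,0.5]]' && python3 -m creep '[[[-0.2,0,0],0,0.5],[[-0.5,0,0],0,0.5],[[-1,0,0],0,0.5],[[-1,0,0],0,0.5]]'  && python3 -m creep '[[[-0.2,0,0],0,0.5],[[-0.5,0,0],0,0.5],[[-1,-0.3,0],0,0.5],[[-1,-0.5,0],0,0.5],[[-1,-0.5,0],0,0.5]]'
python3 - <<'E'
from h import *
st()
im=cams.get_image("wrist");cv2.imwrite("pics/w21.png",im)
E
```

```text
clock: 36.5
eef_pos: [476.3, -331.8, 37.8]
tool_rot: [1.77, 1.571, -1.359]
force: [-0.7, -0.2, 0.2]
width: 42.8
clock: 36.9
eef_pos: [478.2, -335.2, 143.4]
tool_rot: [2.349, 1.561, -0.781]
force: [0.2, -0.7, -0.2]
width: 42.8
clock: 37.4
eef_pos: [476.9, -278.8, 238.7]
tool_rot: [-2.43, 1.567, 0.727]
force: [0.9, 0.3, -0.5]
width: 42.8
t 37.4 tcp [ 476.95 -278.79  238.74] w 42.8 F [ 0.86  0.34 -0.5 ] q [-0.14  0.7   1.06  1.8  -0.7   1.07 -0.37] 
 tool-x [ 0.  0. -1.] y [ 0.02 -1.   -0.  ] z [-1.   -0.02 -0.  ] yaw_y -1.555
```

View pics/w21.png

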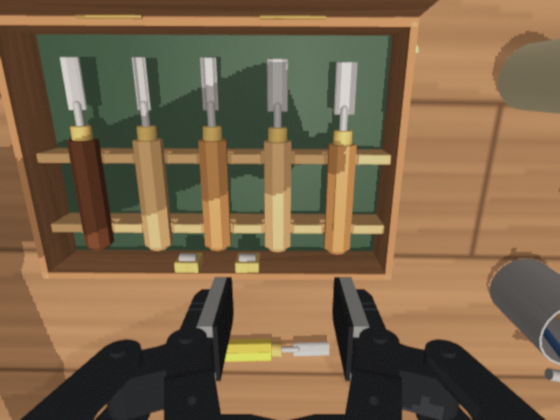

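Run:
```python
from h import *
W=cal("wrist")
sl=[(465.3,-330.1),(464.6,-272.1),(463.8,-214.1),(463,-156.1),(462.3,-98.1)][::-1]
T=[(72,58),(140,58),(208,58),(278,60),(345,64)]
for i,(f,b,t) in enumerate(zip([(82,132),(148,131),(212,131),(278,133),(343,137)],[(98,246),(157,247),(217,247),(278,248),(338,250)],T)):
    F=atz(W,f,44)[:2];B=atz(W,b,48)[:2];t=atz(W,t,42)[:2];d=t-B;d/=np.linalg.norm(d)
    print(5-i,"fromtip",t-118*d-sl[i],"frombutt",B+54*d-sl[i],"ang",np.arctan2(d[1],d[0])-.0132)
```

```text
5 fromtip [-1.23 -5.39] frombutt [ 3.35 -5.39] ang -0.012789981259407899
4 fromtip [-1.1 -4. ] frombutt [ 2.44 -3.99] ang -0.012225529707383213
3 fromtip [-1.06 -3.39] frombutt [ 2.48 -3.36] ang -0.00504127133361491
2 fromtip [-2.54 -3.96] frombutt [ 1.5  -3.92] ang -0.00201380019805825
1 fromtip [-5.49 -3.34] frombutt [-0.47 -3.23] ang 0.00958777534188645
```

```bash
python3 -m creep '[[[-0.5,-0.2,0],0,1],[[-0.95,-0.5,0],0,1],[[-0.95,-0.64,0],0,1],[[-0.95,-0.64,0],0,1]]' && python3 -m creep '[[[0,0,-0.4],0,1],[[0,0,-0.8],0,1],[[0,0,-1],0,1],[[0,0,-1],0,1]]' && python3 -m creep '[[[0,0,-0.4],0,1],[[0,0,-0.8],0,1],[[0,0,-1],0,1],[[0,0,-1],0,1],[[0,0,-1],0,1]]'
python3 - <<'E'
from h import *
st([690,-214,235],-1.558)
im=cams.get_image("side");cv2.imwrite("pics/d22.png",im);im=cams.get_image("scene");cv2.imwrite("pics/s22.png",im)
E
```

```text
clock: 37.85
eef_pos: [475.8, -216.4, 333.2]
tool_rot: [-2.814, 1.569, 0.343]
force: [-0.2, 0.8, 0.0]
width: 0.2
clock: 38.25
eef_pos: [576.8, -217.1, 330.0]
tool_rot: [0.354, 1.568, -2.774]
force: [0.1, -0.5, 0.1]
width: 0.3
clock: 38.75
eef_pos: [673.2, -217.2, 331.5]
tool_rot: [0.137, 1.568, -2.995]
force: [-0.6, -0.0, 1.0]
width: -0.3
t 38.75 tcp [ 673.16 -217.2   331.55] w -0.3 F [-0.56 -0.04  0.98] q [-0.18  0.84  1.07  1.2  -0.72  1.48 -0.78] 
 tool-x [-0. -0. -1.] y [ 0.01 -1.    0.  ] z [-1.   -0.01  0.  ] yaw_y -1.562
 shift units [ 0.96 -0.03 -0.17]
  spin units to yaw -4.700: 3.996
  spin units to yaw -1.558: -0.004
  spin units to yaw 1.584: -4.004
```

View pics/d22.png

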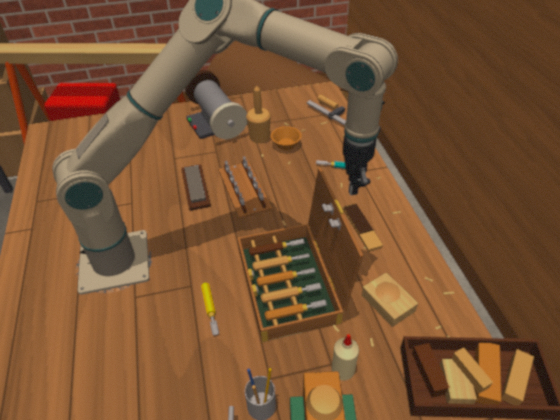

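View pics/s22.png

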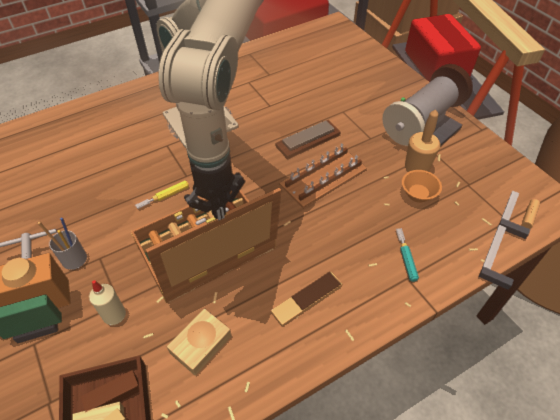

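```bash
python3 -m creep '[[[0,0,-0.2],0,1],[[0.4,0,-0.22],0,1],[[0.8,0,-0.22],0,1],[[0.97,-0.03,-0.22],0,1],[[0.97,-0.03,-0.22],0,1],[[0.97,-0.03,-0.22],0,1]]' && python3 -m creep '[[[0,0,0.2],0,1],[[0,0,0.3],0,1],[[0,0,0.4],0,1],[[0,0,0.5],0,1],[[0,0,0.6],0,1],[[0,0,0.6],0,1]]'
python3 - <<'E'
from h import *
st([631,-214,230],-1.558)
im=cams.get_image("side");crop(im,"pics/d23.png",220,120,420,350,2.5)
E
```

```text
clock: 39.45
eef_pos: [697.1, -212.5, 237.6]
tool_rot: [2.449, 1.569, -0.68]
force: [-0.7, -0.1, 0.7]
width: -0.3
clock: 40.05
eef_pos: [637.0, -214.0, 239.1]
tool_rot: [2.802, 1.566, -0.329]
force: [0.1, 0.3, -0.4]
width: -0.0
t 40.05 tcp [ 637.03 -214.01  239.12] w -0.0 F [ 0.06  0.34 -0.41] q [-0.22  0.87  1.04  1.46 -0.77  1.25 -0.65] 
 tool-x [ 0. -0. -1.] y [ 0.01 -1.    0.  ] z [-1.   -0.01 -0.  ] yaw_y -1.560
 shift units [ 0.09 -0.    0.06]
  spin units to yaw -4.700: 3.998
  spin units to yaw -1.558: -0.002
  spin units to yaw 1.584: -4.002
```

View pics/d23.png

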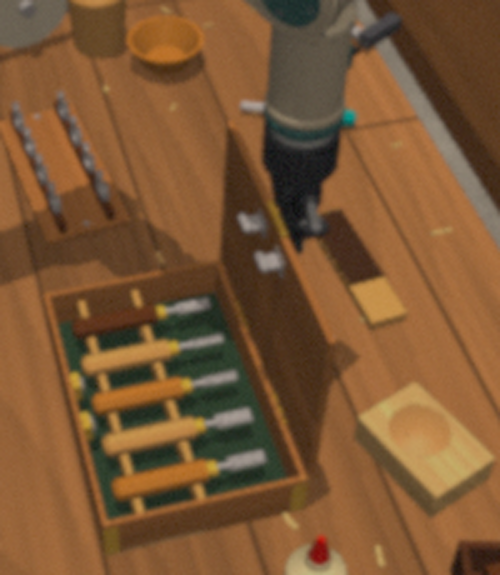

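```bash
python3 -m creep '[[[0.06,0,0.06],0,1],[[0.08,0,0.2],0,1],[[0.10,0,0.35],0,1],[[0.13,0,0.52],0,1],[[0.17,0,0.68],0,1],[[0.22,0,0.8],0,1],[[0.27,0,0.92],0,1],[[0.27,0,0.92],0,1]]'
python3 - <<'E'
from h import *
st([545,-214,212],-1.558)
im=cams.get_image("side");crop(im,"pics/d24.png",220,120,420,350,2.5)
E
```

```text
clock: 40.9
eef_pos: [543.4, -213.9, 208.5]
tool_rot: [-0.537, 1.569, 2.615]
force: [0.4, 0.6, -0.0]
width: 0.1
t 40.9 tcp [ 543.38 -213.87  208.47] w 0.1 F [ 0.36  0.62 -0.01] q [-0.26  0.79  1.05  1.75 -0.77  1.08 -0.5 ] 
 tool-x [-0.  0. -1.] y [ 0.01 -1.   -0.  ] z [-1.   -0.01  0.  ] yaw_y -1.560
 shift units [-0.04  0.   -0.02]
  spin units to yaw -4.700: 3.997
  spin units to yaw -1.558: -0.003
  spin units to yaw 1.584: -4.003
```

View pics/d24.png

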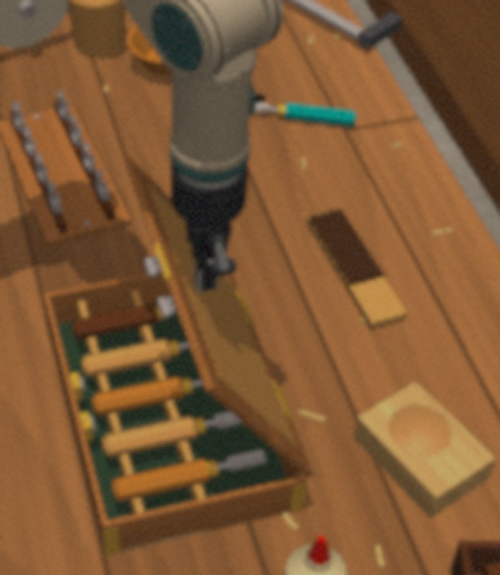

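```bash
python3 -m creep '[[[0.1,0,0.18],0,1],[[0.20,0,0.33],0,1],[[0.32,0,0.46],0,1],[[0.44,0,0.58],0,1],[[0.58,0,0.69],0,1],[[0.72,0,0.79],0,1],[[0.84,0,0.85],0,1],[[0.95,0,0.91],0,1],[[0.95,0,0.91],0,1]]'
python3 - <<'E'
from h import *
st([430,-214,80],-1.558)
im=cams.get_image("side");crop(im,"pics/d25.png",220,120,420,350,2.5)
E
```

```text
clock: 41.85
eef_pos: [453.3, -214.8, 112.9]
tool_rot: [-0.473, 1.569, 2.68]
force: [1.3, -0.3, 0.2]
width: 0.4
t 41.85 tcp [ 453.31 -214.82  112.92] w 0.4 F [ 1.26 -0.33  0.24] q [-0.18  0.81  0.92  2.05 -0.94  0.79 -0.22] 
 tool-x [-0.  0. -1.] y [ 0.01 -1.   -0.  ] z [-1.   -0.01  0.  ] yaw_y -1.559
 shift units [ 0.33 -0.01  0.23]
  spin units to yaw -4.700: 3.999
  spin units to yaw -1.558: -0.001
  spin units to yaw 1.584: -4.001
```

View pics/d25.png

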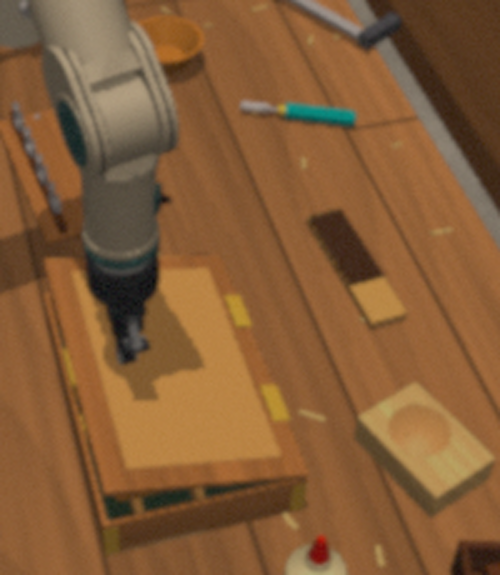

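```bash
python3 -m creep '[[[0.02,0,0.15],0,1],[[0.08,0,0.25],0,1],[[0.16,0,0.27],0,1],[[0.24,0,0.28],0,1],[[0.3,0,0.28],0,1],[[0.3,0,0.28],0,1]]'
python3 - <<'E'
from h import *
st([425,-214,69],-1.558)
E
```

```text
clock: 42.5
eef_pos: [426.3, -215.4, 83.2]
tool_rot: [-0.666, 1.571, 2.488]
force: [-0.6, -0.3, -0.1]
width: 0.1
t 42.5 tcp [ 426.29 -215.37   83.21] w 0.1 F [-0.64 -0.28 -0.05] q [-0.11  0.81  0.84  2.13 -1.03  0.68 -0.11] 
 tool-x [-0.  0. -1.] y [ 0.01 -1.   -0.  ] z [-1.   -0.01  0.  ] yaw_y -1.558
 shift units [ 0.14 -0.01  0.01]
  spin units to yaw -4.700: 4.000
  spin units to yaw -1.558: -0.000
  spin units to yaw 1.584: -4.000
```

```bash
python3 -m creep '[[[0.04,0,0],0,1],[[0.08,0,0],0,1],[[0.1,0,0],0,1],[[0.1,0,0],0,1]]'; python3 -c "
from h import *
st()"; python3 -m creep '[[[0.02,0,0],0,1],[[0.04,0,0],0,1],[[0.06,0,0],0,1],[[0.06,0,0],0,1]]'; python3 -c "
from h import *
st()"
```

```text
clock: 42.9
eef_pos: [426.2, -215.1, 73.5]
tool_rot: [-1.35, 1.57, 1.804]
force: [0.8, 0.3, 0.1]
width: 0.1
t 42.9 tcp [ 426.17 -215.15   73.46] w 0.1 F [0.82 0.34 0.09] q [-0.09  0.82  0.8   2.14 -1.04  0.65 -0.1 ] 
 tool-x [-0.  0. -1.] y [ 0.01 -1.   -0.  ] z [-1.   -0.01  0.  ] yaw_y -1.558
clock: 43.3
eef_pos: [426.1, -215.4, 69.2]
tool_rot: [-2.636, 1.568, 0.518]
force: [-3.0, 2.9, 17.8]
width: -0.1
t 43.3 tcp [ 426.09 -215.38   69.22] w -0.1 F [-3.04  2.86 17.82] q [-0.08  0.82  0.78  2.14 -1.05  0.63 -0.1 ] 
 tool-x [ 0.  0. -1.] y [ 0.01 -1.   -0.  ] z [-1.   -0.01 -0.  ] yaw_y -1.559
```

```bash
python3 -m creep '[[[0.01,0,0],0,1],[[0.02,0,0],0,1],[[0.02,0,0],0,1],[[0.02,0,0],0,1]]'
python3 - <<'E'
from h import *
st()
im=cams.get_image("side");crop(im,"pics/d26.png",220,200,360,350,4)
E
```

```text
clock: 43.7
eef_pos: [426.2, -215.5, 68.9]
tool_rot: [-2.721, 1.566, 0.432]
force: [-6.0, 6.1, 39.0]
width: 0.3
t 43.7 tcp [ 426.2  -215.46   68.9 ] w 0.3 F [-5.98  6.05 38.95] q [-0.08  0.81  0.77  2.14 -1.05  0.63 -0.1 ] 
 tool-x [ 0.  0. -1.] y [ 0.01 -1.   -0.  ] z [-1.   -0.01 -0.  ] yaw_y -1.560
```

View pics/d26.png

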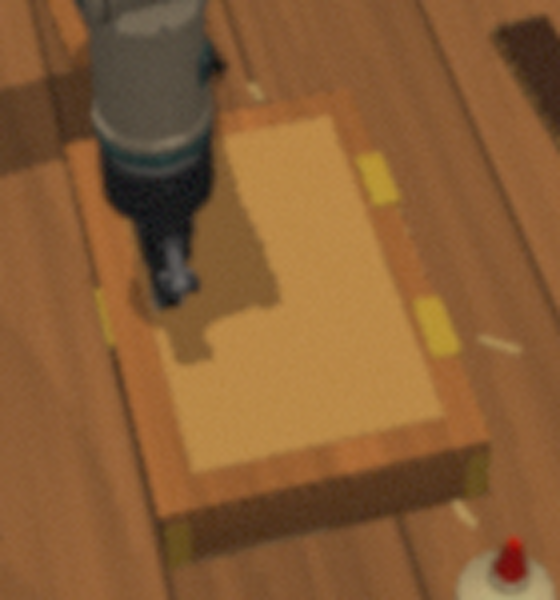

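```bash
python3 -m creep '[[[-0.05,0,0],0,1],[[-0.3,0,0],0,1],[[-0.8,0,0],0,1],[[-1,0,0],0,1],[[-1,0,0],0,1]]' && python3 -m creep '[[[-0.4,0,0],0,1],[[-0.8,0,0],0,1],[[-1,0,0],0,1],[[-1,0,0],0,1],[[-1,0,0],0,1],[[-1,0,0],0,1]]'
python3 - <<'E'
from h import *
st()
im=cams.get_image("wrist");cv2.imwrite("pics/w27.png",im)
im=cams.get_image("side");crop(im,"pics/d27.png",220,200,360,350,4)
im=cams.get_image("scene");crop(im,"pics/s27.png",110,160,300,310,4)
E
```

```text
clock: 44.25
eef_pos: [427.4, -216.4, 168.2]
tool_rot: [2.69, 1.565, -0.439]
force: [0.3, 0.5, -0.2]
width: -0.1
clock: 44.85
eef_pos: [425.3, -214.4, 264.2]
tool_rot: [-0.568, 1.568, 2.586]
force: [0.8, 0.3, 0.1]
width: 0.1
t 44.85 tcp [ 425.26 -214.42  264.22] w 0.1 F [0.8  0.3  0.06] q [-0.33  0.57  1.15  1.96 -0.62  1.02 -0.45] 
 tool-x [-0.  0. -1.] y [ 0.01 -1.   -0.  ] z [-1.   -0.01  0.  ] yaw_y -1.558
```

View pics/w27.png

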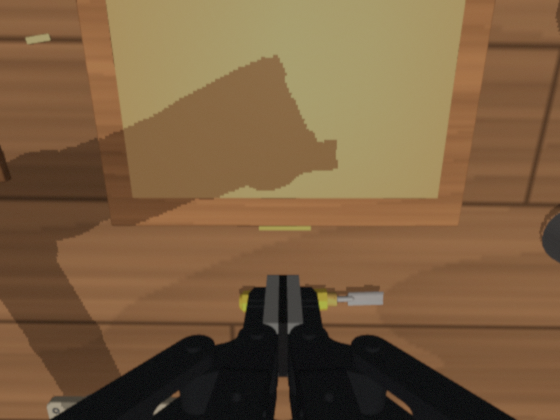

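View pics/d27.png

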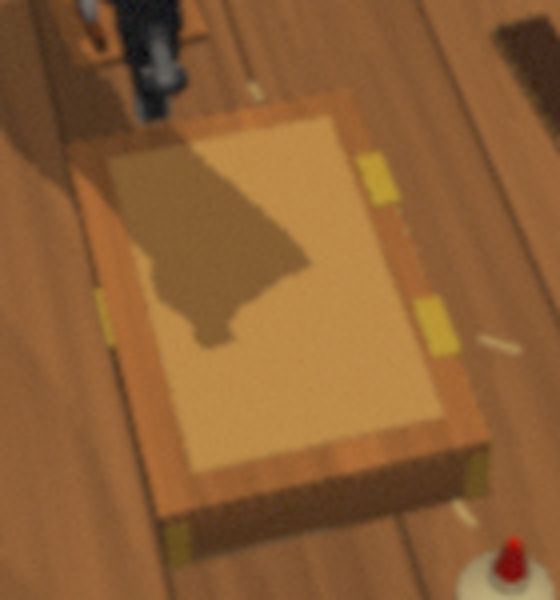

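View pics/s27.png

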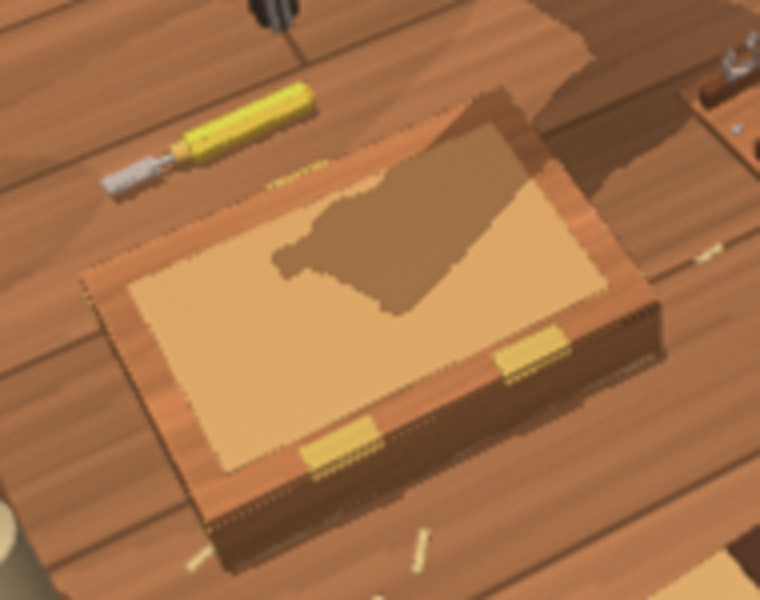

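```bash
python3 -c "
from cell import order
print(order.finish_job())"
```

```text
the job is handed in; nothing more can be done
None
```

All five gouges are packed in the case, one per slot with blades towards the hinge, and the lid is shut. The job was handed in at about 45 s of the 210 s allowed. I pulled four gouges from the rack, picked up the fifth from the bench, then swung the lid over and pressed its front edge.

Last checks:
- **Gouges:** before closing, the wrist picture showed all five lying in both bars. Measured from that picture, they sat 3 to 5 mm off across the slot and at most about 5.5 mm off along it, and were within 0.013 rad of the slot direction. The sideways offset was to the same side for all five, so I put it down to calibration. Their height in the slots was judged by eye only.
- **Lid:** it stood firm at 39 N with the fingertip at 68.9 mm, which matches the 60 mm case plus 9 mm lid. After I lifted off, the pictures showed no gap and the lid had not sprung back. I did not measure its angle directly.
- **Everything else:** the arm was clear of everything, at 264 mm height with almost no force on it. I did not go near the mallet, strop or glue. The bench gouge had not been knocked when I picked it up, and no grip slackening showed.

No check failed.

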